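# Fit the spring retaining clip on the mixer spindle and start the mixer

## Task

Take the upright pliers from their stand and use them, without touching the clip with the gripper, to spread the steel spring clip by its two ears, lower it over the mixer's spindle onto the hub and let it close into the groove there; then put the pliers back down into their stand and let go. Then press the mixer's smallest key fully and let it come up again, and after that press the largest key fully and let it come up, never the middle key. Leave the bottles, the vial, the beaker and the black adapter where they stand.

Things in the scene. Friction and masses are not known exactly. Their poses are not given: they have to be found in the camera images.
- pliers: Upright steel circlip pliers, 150 mm tall, two black grips on top, two pins pointing down below; about 0.16 kg. The body is the lever on its +y side, origin on the hinge, 85 mm above the pin ends; z up, x along the hinge axis, grips and pins side by side along y. It tilts about x by half the joint value when squeezed. Levers do not cross: squeezing the grips spreads the pins.
- pliers_arm (a joint): Opening of the pliers: 0 at rest, 0.46 rad at the stop, where each pin end has gone outwards 19 mm and up 5 mm relative to the hinge. Squeezing takes about 7 N on the grips to start (so a 3 to 6 N grip carries the pliers unspread), 12 N at the stop, and up to 9 N more from the clip: 21 N in all.
- pliers_grip_l (a point): Centre of the outer face of the black grip on the +y lever (the other mirrors it); 20 mm wide along x, 24 mm tall, 53 mm above the hinge at rest. At rest the outer faces are nearly upright, 62 mm apart; at the stop they lean inwards at the top, about 40 mm apart at their lower edge. Squeeze both together along y, fingers pointing down.
- pliers_tip_l (a point): Centre of the lower end of the pin on the +y lever. Pins are 10 mm (along x) by 5 mm and 13 mm long below a shoulder 18 mm wide along x, which does not pass the ear holes. At rest the pin ends are 26 mm apart and the pins slant outwards going up (6 mm wider apart at the shoulder); at the stop they are upright, 64 mm apart.
- pliers_tip_r (a point): The same for the other pin.
- stand_floor (a point): Pocket floor of the pliers' stand, its centre, 12 mm above the worktop; the pin ends rest on it. Fixed stand: black foot 80 x 100 mm, upright grey pocket 50 mm (along y) by 23 mm (along x) inside, straight to 59 mm above the worktop, then a mouth flaring to about 43 x 68 mm at 75 mm. The pliers stand in it with their y along its y, either way round.
- clip: Dark steel spring retaining clip 113 mm long, 63 mm wide, 10 mm thick, lying flat on the worktop: a tail block 18 x 44 mm (centre at x = -52 mm) with two curved arms ending in ears (at x = +41 mm). Origin: centre of its round opening, at the underside; z up. Shut, the opening between the jaws is 47 mm across. Mass about 0.04 kg.
- clip_ear_l (a point): Centre of the through hole in the ear on the clip's +y side, at the ear's top, 14 mm above the clip's underside; shut it is at x = 41, y = 14 mm of the clip. The hole is 16 mm (along x) by 13 mm (along y), walls 4 mm. A pliers pin goes into each hole from above; spread, the clip hangs on the pins by friction.
- clip_ear_r (a point): The same on the -y side.
- clip_arm_l (a joint): Angle of the +y arm about its hinge in the tail block; 0 shut (held by a spring), grows as it spreads. An ear takes about 2 N to start and 5.5 N at 0.15 rad (ear 14 mm outwards), about where the pliers' stop lies. From about 0.11 rad the clip passes over the spindle's head.
- clip_arm_r (a joint): The same for the -y arm.
- spindle_groove (a point): On the axis of the mixer's upright spindle, at the flat hub top (72 mm across), which is the groove's floor, 78 mm above the worktop. Groove 45 mm across, 13 mm high; the head above it is 53 mm across, 13 to 26 mm above this point, its upper half tapering to 43 mm. Rotor disc below the hub 108 mm across. The clip may point any way.
- key_small_top (a point): Top centre of the smallest round key, 18 mm across, one of three black keys in a row at the front of the white mixer (fixed box 180 x 150 x 52 mm), 92 mm before the spindle's axis; x of this frame points to the mixer's back. Travel 6 mm, 5 N to push fully down, springs back.
- key_mid_top (a point): Top centre of the middle round key, 25 mm across; not to be pressed.
- key_large_top (a point): Top centre of the largest round key, 35 mm across, about 91 mm from the smallest one; travel 6 mm, 5 N to push fully down, springs back.
- key_small (a joint): Travel of the smallest key, m, 0 up, 0.006 fully down.
- key_mid (a joint): Travel of the middle key, m.
- key_large (a joint): Travel of the largest key, m, 0 up, 0.006 fully down.
- adapter: Black adapter 42 x 95 x 26 mm lying beside the clip; origin under its centre. Leave it.
- bottle_redcap: Small bottle 35 mm across, 74 mm tall, beside the clip; origin under its centre. Leave it.
- vial_brown: Brown vial 34 mm across, 80 mm tall, near the stand; origin under its centre. Leave it.
- bottle_drop: Bottle 42 mm across, 96 mm tall, near the stand; origin under its centre. Leave it.
- bottle_media: Bottle 60 mm across, 148 mm tall, behind; origin under its centre. Leave it.
- beaker: Glass beaker 70 mm across, 92 mm tall, behind; origin under its centre. Leave it.
Things that resemble listed ones, but are neither listed nor needed, are in the scene too. Several things have the shape of the clip; the one meant has the colours described above.

How it is judged:
By the outcome, as a careful person would: the job done as asked, in the order asked, and still so for the second after the job is handed in, with the robot touching nothing.
It also fails if it takes over 69 s, if anything falls off the work surface, if the arm or the gripper's body presses on something with over 40 N, if the wrist force passes 120 N, or if a joint passes its speed limit or range.

## Robot

A 6-joint arm with a two-finger parallel gripper is mounted at the origin on the work surface; the furniture and walls round the work are solid. World frame = base frame: x ahead of the robot, y to its left, z up, the work surface at z = 0. Lengths are in m, angles in degrees, forces in N, time in s.
With the tool pointing down it reaches from about 0.3 to 0.85 m from the base axis. Payload 4.2 kg.
Tool frame: the origin (TCP) lies midway between the tips of the shut fingers; the grasp point (between the pads) lies ctrl.pinch_z behind it (ctrl.pinch_z is the distance from the TCP to the grasp point, in m); z points along the fingers, y is the direction in which the jaws open and shut (so a half turn about z gives the same grasp; the last joint's range is limited). The gripper opens to 91 mm and grips with 3 to 60 N. Pads are 32 mm wide; open, the fingers measure 118 mm over their backs; the gripper's body (76 mm by 178 mm) begins 60 mm behind the grasp point.
Start: joints at [69.5, 18.312, 89.639, -0, 72.044, -1.146], TCP at [0.191, 0.543, 0.214] pointing down, gripper open.
Joint ranges: [-177.97, 177.97], [-48.28, 115.42], [12.27, 149.76], [-77.06, 257.06], [2.81, 150.46], [-146.56, 146.56]. Speed limits (degrees/s): [147.25, 147.25, 180, 180, 180, 180].

## Interface

Orientations are given as a 3x3 rotation matrix whose columns are the frame's x, y, z axes.
In Python, from cell import sensors, eyes, ctrl gives the robot as it stands.
- The arm moves only by the tool move_arm, never from a script. Its argument "increments" is a list that holds one entry, the list of rows, each a list of 5 numbers: the opening, from -1 (shut) to 1 (fully open), then the shift along the world's x, y, z in mm, then the turn about the world's z in rad. A call has 1 to 20 rows; each row is the pose to reach, as a shift and turn from the pose measured when the call began; what a row does not reach only later rows make up. A row lasts 1/10 s, in which the tool goes at most 50 mm and 8.59 degrees, less where a joint would pass 70% of its speed; a pose out of reach is approached as far as the arm can. A call with a gripper value outside its range is refused whole. The fingers move at their own pace and stop on an object; "grip_force" is the grip in N (left out, the last holds). Time passes only in rows, so rows that repeat a pose let the fingers close. It gives the time, the measured TCP pose, the force and the opening at its end, in the units of the state.
- sensors.sense(): the state, without advancing time (a new reading comes with each control period).
- eyes.capture(name): name is "scene" or "top"; returns (picture, depth): 400x640x3 uint8, red, green, blue; 400x640 float32, m along the optical axis (not along the pixel's ray), 0 where there is no reading.
- eyes.camera_params(name): a dict with "mtx" (3x3 intrinsics, pixels), "R" (3x3) and "t" (3): a world point X has camera coordinates R X + t. Camera axes: x right, y down, z forward; pixel columns grow to the right and rows downward; lengths in m; the calibration is good to about 2 mm. A picture is of the moment at which its call begins. camera_params takes no time and is no camera call.
- ctrl.close_job(): hands the job in, once; it reports no verdict.
The state is a dict: "t": time; "joints": joint angles; "qd": joint speeds; "joint_torque": joint torques, N m; "eef_pos": TCP position; "orientation": TCP orientation; "wrist_force": force on the tool from outside, world axes, zero at the start; "wrist_torque": the same for the moment, N m; "finger_gap": finger opening in m.
Only numpy, scipy, OpenCV 4.12 (cv2) and the standard library are available. Lean on these libraries where they do the work, as an engineer would, in place of code of your own. Each camera call takes 0.05 s, during which the arm holds its last target.

## Working session

There is one attempt and no reset: what is moved stays moved. The work goes in short steps, Python scripts to look and compute and a tool call to move; the robot and the scene stay as the last step left them, time stands still between calls to the robot, and variables do not carry over. Pictures are saved under pics/ and viewed, and the job is handed in when it is done.

Besides the shell and the picture viewer there is one more tool, called after ">>>" as a command line: name --argument value ..., lists and objects as JSON in quotes. move_arm: Moves the arm, as the interface text tells. Its arguments: {"type":"object","properties":{"increments":{"type":"array"},"grip_force":{"type":"number"}},"required":["increments"]}

```bash
ls; mkdir -p pics
python3 - <<'E'
from cell import sensors, eyes, ctrl
import cv2,numpy as np
s=sensors.sense();print(s);print(ctrl.pinch_z)
for n in("scene","top"):
    p,d=eyes.capture(n);cv2.imwrite(f"pics/{n}0.png",p[:,:,::-1]);np.savez(f"{n}0.npz",p=p,d=d)
    c=eyes.camera_params(n);print(n,c['mtx'],c['R'],c['t'],-c['R'].T@c['t'])
E
```

```text
pics
{'t': 0.0, 'joints': array([ 6.95001484e+01,  1.83517507e+01,  8.97061671e+01, -7.95892524e-04,
        7.20425972e+01, -1.14523269e+00]), 'qd': array([-0.02303949, -0.00661919,  0.00956047,  0.0012522 ,  0.13137948,
        0.04983876]), 'joint_torque': array([-9.02865977e-04, -4.12470031e+01, -2.31975961e+01,  7.28112459e-02,
        4.56975179e-02, -1.38709120e-04]), 'eef_pos': array([0.19038592, 0.54203954, 0.21312079]), 'orientation': array([[-9.43486867e-01,  3.31409369e-01, -6.01992954e-04],
       [ 3.31409915e-01,  9.43485428e-01, -1.64784894e-03],
       [ 2.18590007e-05, -1.75423027e-03, -9.99998461e-01]]), 'wrist_force': array([0.06257169, 0.33066942, 0.47018352]), 'wrist_torque': array([ 0.00117919, -0.04366412, -0.00466723]), 'finger_gap': 0.09098422166861767}
0.0188
scene [[440.41729734   0.         314.8390272 ]
 [  0.         440.41729734 204.32093995]
 [  0.           0.           1.        ]] [[-0.9571904   0.28938126  0.0067104 ]
 [ 0.1539717   0.52865135 -0.83475773]
 [-0.2451107  -0.79798887 -0.55057653]] [ 0.57955553 -0.02370153  1.42427734] [0.90749997 0.9813748  0.76049959]
top [[421.45157446   0.         313.39939403]
 [  0.         421.45157446 203.33558287]
 [  0.           0.           1.        ]] [[-0.11894207 -0.9928906   0.00458692]
 [-0.96342461  0.11429247 -0.24238453]
 [ 0.24013707 -0.03324887 -0.97016942]] [0.11252149 0.5948525  1.4330022 ] [0.24236212 0.09138007 1.53392182]
```

View pics/scene0.png

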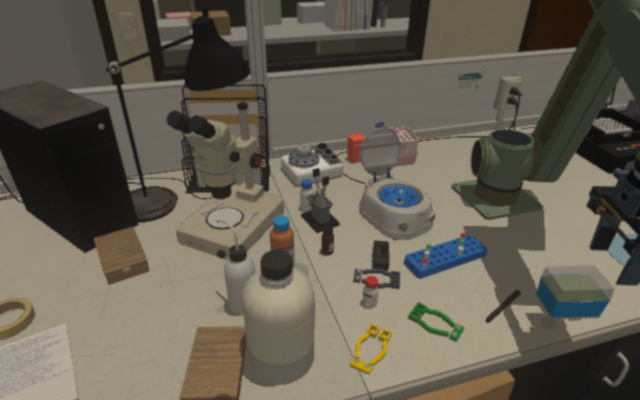

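View pics/top0.png

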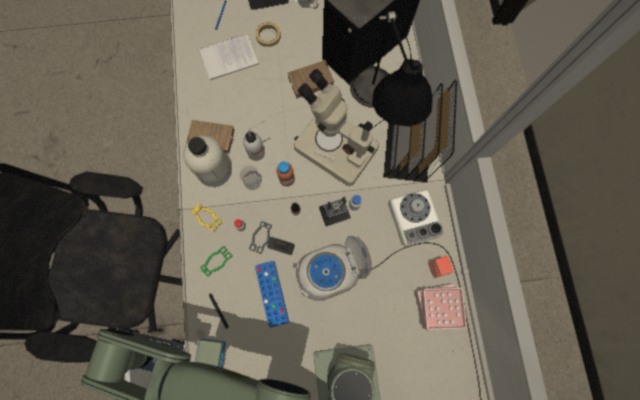

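The top view shows the dark clip near (260,237), the adapter at (281,245), the pliers and stand at (335,208), and the mixer at (415,217) with its keys at (405–437,230–240). I'll zoom in on these.

Run:
```python
import cv2,numpy as np
t=np.load('top0.npz')['p'][:,:,::-1];s=np.load('scene0.npz')['p'][:,:,::-1]
cv2.imwrite('pics/t_a.png',cv2.resize(t[180:260,310:450],None,fx=5.7,fy=5.7,interpolation=cv2.INTER_CUBIC))
cv2.imwrite('pics/t_b.png',cv2.resize(t[200:270,230:310],None,fx=8,fy=8,interpolation=cv2.INTER_CUBIC))
cv2.imwrite('pics/s_a.png',cv2.resize(s[130:310,270:430],None,fx=3.3,fy=3.3,interpolation=cv2.INTER_CUBIC)[:600])
cv2.imwrite('pics/s_b.png',cv2.resize(s[130:240,270:350],None,fx=5.4,fy=5.4,interpolation=cv2.INTER_CUBIC)[:600])
```

```text
(no output)
```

View pics/t_a.png

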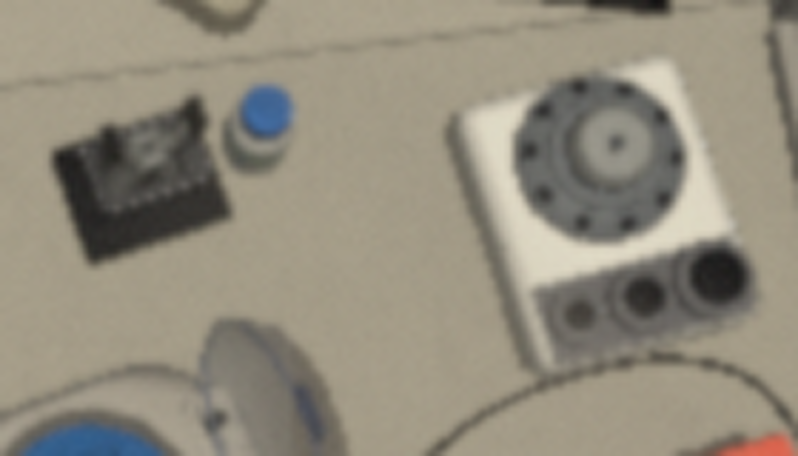

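View pics/t_b.png

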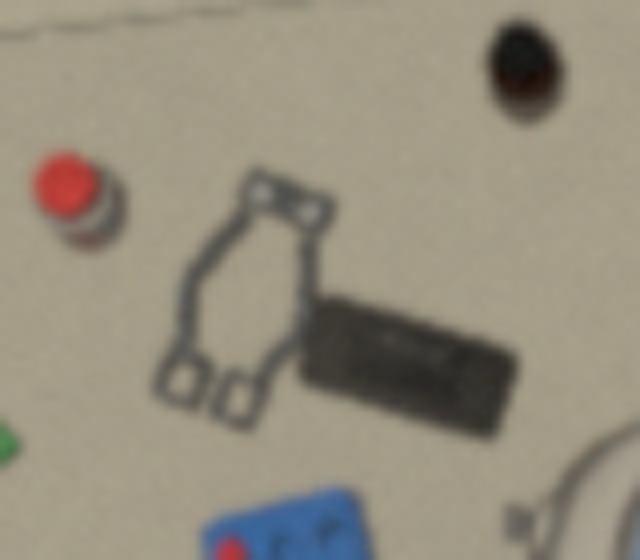

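View pics/s_a.png

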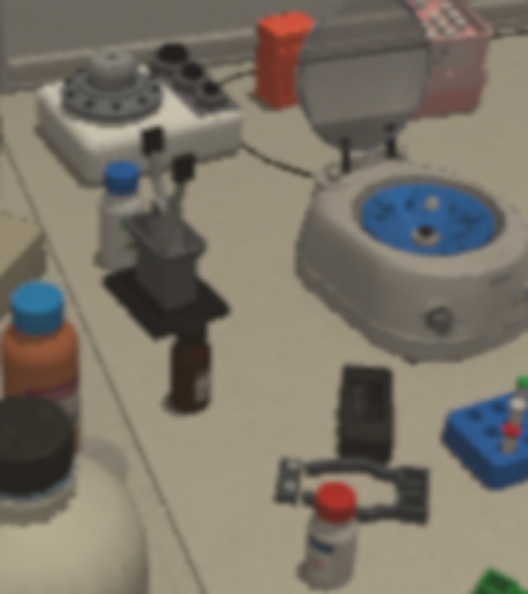

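View pics/s_b.png

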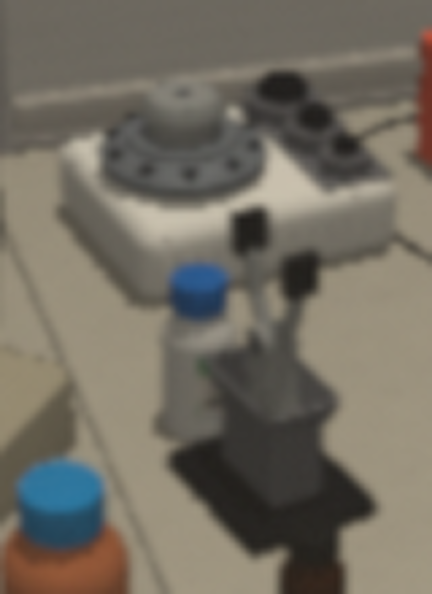

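```bash
cat > h.py <<'E'
import numpy as np,cv2
from cell import eyes,sensors,ctrl
P={n:eyes.camera_params(n) for n in("scene","top")}
def ray(n,u,v):
    c=P[n];d=c['R'].T@np.linalg.solve(c['mtx'],np.array([u,v,1.]));o=-c['R'].T@c['t'];return o,d
def pl(n,u,v,z):
    o,d=ray(n,u,v);return o+d*(z-o[2])/d[2]
def proj(n,X):
    c=P[n];q=c['mtx']@(c['R']@np.asarray(X,float)+c['t']);return q[:2]/q[2]
def cloud(n,d):
    c=P[n];v,u=np.mgrid[:400,:640];r=np.stack([u,v,np.ones_like(u)],-1)@np.linalg.inv(c['mtx']).T
    return ((r*d[...,None])-c['t'])@c['R']
def tri(u1,u2): # top px, scene px
    a,d=ray('top',*u1);b,e=ray('scene',*u2)
    s=np.linalg.lstsq(np.stack([d,-e],1),b-a,rcond=None)[0];p,q=a+s[0]*d,b+s[1]*e
    return (p+q)/2,np.linalg.norm(p-q)
E
python3 - <<'E'
from h import *
np.set_printoptions(precision=4,suppress=True)
t=np.load('top0.npz');p,d=t['p'],t['d'];C=cloud('top',d)
A=lambda x,y:(x/5.7+310-.4,y/5.7+180-.4)
B=lambda x,y:(x/8+230-.45,y/8+200-.45)
print('head',pl('top',*A(614,143),.104)[:2],'disc c z?',pl('top',*A(600,157),.07)[:2])
for n,q in(('s',(580,315)),('m',(644,296)),('l',(718,276))):
    u=A(*q);X=C[round(u[1])-1:round(u[1])+2,round(u[0])-1:round(u[0])+2].reshape(-1,3);print('key',n,u,X.mean(0),pl('top',*u,.06))
print('grips',pl('top',*A(107,140),.162)[:2],pl('top',*A(195,108),.162)[:2])
for q in((55,152),(93,262),(230,213),(195,100)):print('foot',pl('top',*A(*q),.01)[:2])
for n,q,z in(('earholeL?',(186,379),.014),('earhole2',(240,401),.014),('hinge1',(262,192),.01),('hinge2',(310,211),.01)):print(n,pl('top',*B(*q),z)[:2])
for q in((600,100),(614,143)):
    pass
# heights of region maxima
for nm,(u0,v0,u1,v1) in dict(mixer=(385,185,445,245),pliers=(315,190,350,225),micro=(290,60,380,180),lamp=(370,30,470,180),lid=(345,235,372,275),cf=(290,240,345,300)).items():
    Z=C[v0:v1,u0:u1];i=np.unravel_index(np.argmax(Z[...,2]),Z.shape[:2]);print(nm,Z[i],np.percentile(Z[...,2],[2,50,98]))
print(C[185:245:6,388:445:6,2])
E
```

```text
head [ 0.5486 -0.3181] disc c z? [ 0.548  -0.3175]
key s (411.3543859649123, 234.86315789473684) [ 0.4494 -0.2845  0.0762] [ 0.452 -0.29   0.06 ]
key m (422.5824561403509, 231.5298245614035) [ 0.4548 -0.328   0.0771] [ 0.4591 -0.3317  0.06  ]
key l (435.5649122807018, 228.02105263157895) [ 0.4637 -0.3766  0.0752] [ 0.4661 -0.38    0.06  ]
grips [ 0.5732 -0.0052] [ 0.5864 -0.0593]
foot [0.6058 0.0189]
foot [0.5304 0.0035]
foot [ 0.552  -0.0889]
foot [ 0.6299 -0.0767]
earholeL? [0.4829 0.2766]
earhole2 [0.47   0.2532]
hinge1 [0.5656 0.2351]
hinge2 [0.5541 0.214 ]
mixer [0.2424 0.0914 1.5339] [-0.0057  0.0482  0.1048]
pliers [0.2424 0.0914 1.5339] [-0.0054  0.006   0.1626]
micro [0.2424 0.0914 1.5339] [-0.0054  0.051   0.3911]
lamp [0.2424 0.0914 1.5339] [-0.0058  0.2028  0.5306]
lid [0.2424 0.0914 1.5339] [-0.0037  0.1368  0.2642]
cf [0.2424 0.0914 1.5339] [-0.0046  0.0709  0.0959]
[[-0.0018 -0.0056  0.005  -0.0032 -0.0011 -0.0003 -0.0031 -0.0006 -0.0075
  -0.003 ]
 [ 0.0031 -0.0003  0.001  -0.0039 -0.0007  0.0433  0.0509  0.0044  0.0032
  -0.0016]
 [ 0.0021  0.0041  0.0488  0.068   0.0727  0.0794  0.0633  0.0455  0.0003
   0.0036]
 [ 0.0016  0.0514  0.0536  0.0759  0.1067  0.1016  0.1005  0.0529 -0.0001
   0.0048]
 [ 0.0025  0.0543  0.0579  0.0711  0.1028  0.105   0.0803  0.0706  0.0026
  -0.0022]
 [-0.0014  0.0366  0.0537  0.0698  0.0793  0.0785  0.0761  0.046   0.0404
   0.0038]
 [ 0.0018  0.0029  0.0485  0.0522  0.0673  0.0748  0.0487  0.0558  0.0498
   0.0078]
 [-0.0018 -0.0016  0.0503  0.0537  0.053   0.0566  0.067   0.064   0.0727
   0.0735]
 [-0.0043  0.0053  0.0313  0.0541  0.0777  0.0703  0.0781  0.0626  0.0686
   0.0608]
 [ 0.0024  0.0007  0.0021  0.057   0.0669  0.0514  0.0527  0.0336  0.0025
   0.0025]]
```

Run:
```python
from h import *
np.set_printoptions(precision=4,suppress=True)
S=np.load('scene0.npz')['p'];T=np.load('top0.npz')['p']
g=cv2.cvtColor(S,cv2.COLOR_RGB2GRAY);
sub=g[160:195,305:335];print(sub.min())
m=(sub<45).astype(np.uint8);n,l,st,ce=cv2.connectedComponentsWithStats(m)
for i in range(1,n):
    if st[i,4]>8:
        u=ce[i]+[305,160];print('grip scene',st[i],u,pl('scene',*u,.150)[:2])
A=lambda x,y:np.array((x/5.7+310-.4,y/5.7+180-.4))
for a,b in(((107,135),(325.4,180.4)),((195,108),(316.2,172.7))):print('tri',tri(A(*a),b))
# clip: dark mask top
gt=cv2.cvtColor(T,cv2.COLOR_RGB2GRAY)
c=gt[215:260,240:275];m=cv2.resize(c,None,fx=8,fy=8,interpolation=cv2.INTER_CUBIC)
M=(m<105).astype(np.uint8)*255
cv2.imwrite('pics/clipmask.png',np.hstack([m,M]))
# keys & head by scene
for n,q,z in(('head',(183,92),.104),('s',(346,147),.076),('m',(316,116),.076),('l',(282,84),.076)):
    u=np.array(q)/5.4+[270-.4,130-.4];print(n,u,pl('scene',*u,z)[:2])
for n,q in(('s',(580,315)),('m',(644,296)),('l',(718,276))):print(n,'top',pl('top',*A(*q),.076)[:2])
```

```text
32
grip scene [ 9 10  5  6 26] [315.8077 172.3077] [ 0.5855 -0.0602]
grip scene [18 18  5  7 30] [324.9667 180.7333] [ 0.5751 -0.0081]
tri (array([ 0.5766, -0.0053,  0.1535]), np.float64(0.0036045429992381927))
tri (array([ 0.587 , -0.0594,  0.1503]), np.float64(0.00496364746346479))
head [303.4889 146.637 ] [ 0.5497 -0.3195]
s [333.6741 156.8222] [ 0.4574 -0.2718]
m [328.1185 151.0815] [ 0.4619 -0.3179]
l [321.8222 145.1556] [ 0.4687 -0.3685]
s top [ 0.4497 -0.2859]
m top [ 0.4567 -0.3272]
l top [ 0.4637 -0.3748]
```

View pics/clipmask.png

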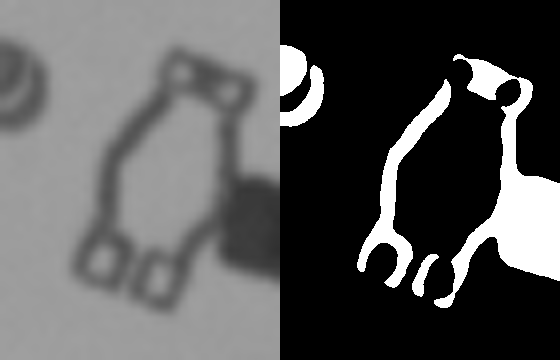

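Run:
```python
from h import *
np.set_printoptions(precision=4,suppress=True)
S=np.load('scene0.npz')['p'];T=np.load('top0.npz')['p']
gt=cv2.cvtColor(T,cv2.COLOR_RGB2GRAY)
m=cv2.resize(gt[215:260,240:275],None,fx=8,fy=8,interpolation=cv2.INTER_CUBIC)
for th in(110,115,120,125,130):
    M=(m<th).astype(np.uint8)*255
    cs,h=cv2.findContours(M,cv2.RETR_CCOMP,cv2.CHAIN_APPROX_NONE)
    for c,hh in zip(cs,h[0]):
        if hh[3]>=0 and 100<cv2.contourArea(c)<2500:
            mm=cv2.moments(c);u=np.array([mm['m10'],mm['m01']])/mm['m00'];w=(u+.5)/8-.5+[240,215]
            print(th,cv2.contourArea(c),u,w,pl('top',*w,.012)[:2])
A=lambda x,y:np.array((x/5.7+310-.4,y/5.7+180-.4))
D=lambda x,y:np.array((x,y))/5.4+[270-.4,130-.4]
for n,a,b in(('head',(614,143),(183,92)),('s',(580,315),(346,147)),('m',(644,296),(316,116)),('l',(718,276),(282,84))):print(n,tri(A(*a),D(*b)))
s=S[255:305,345:410];cv2.imwrite('pics/clip_s.png',cv2.resize(s[:,:,::-1],None,fx=10,fy=10,interpolation=cv2.INTER_CUBIC))
```

```text
110 851.5 [101.3192 261.8142] [252.2274 247.2893] [0.4821 0.279 ]
110 414.5 [228.1793  92.4475] [268.0849 226.1184] [0.5531 0.2147]
115 734.5 [158.9065 279.6708] [259.4258 249.5213] [0.4709 0.2538]
115 715.0 [101.5438 261.2338] [252.2555 247.2167] [0.4824 0.2789]
115 320.5 [228.5377  92.3905] [268.1297 226.1113] [0.5531 0.2145]
115 353.5 [180.182   73.1325] [262.0852 223.7041] [0.5647 0.2357]
120 617.5 [158.9263 279.7363] [259.4283 249.5295] [0.4709 0.2538]
120 604.5 [101.574  260.9529] [252.2593 247.1816] [0.4825 0.2788]
120 228.0 [228.7982  92.4247] [268.1623 226.1156] [0.5531 0.2144]
120 255.0 [180.4902  73.0216] [262.1238 223.6902] [0.5647 0.2356]
125 507.0 [158.906  279.9057] [259.4257 249.5507] [0.4708 0.2538]
125 496.0 [101.5692 260.8192] [252.2587 247.1649] [0.4826 0.2788]
125 148.0 [228.92    92.5811] [268.1775 226.1351] [0.553  0.2143]
125 175.0 [180.6743  72.9124] [262.1468 223.6765] [0.5647 0.2355]
130 414.5 [158.8613 280.0507] [259.4202 249.5688] [0.4708 0.2538]
130 405.0 [101.472  260.5379] [252.2465 247.1297] [0.4827 0.2789]
130 103.0 [181.034   72.8074] [262.1917 223.6634] [0.5648 0.2353]
head (array([ 0.5493, -0.3184,  0.1042]), np.float64(0.0014526852408853288))
s (array([ 0.4512, -0.2884,  0.0668]), np.float64(0.00041986216834327076))
m (array([ 0.4579, -0.329 ,  0.07  ]), np.float64(0.000521946743728446))
l (array([ 0.4652, -0.3768,  0.0714]), np.float64(0.0017481555061466412))
```

View pics/clip_s.png

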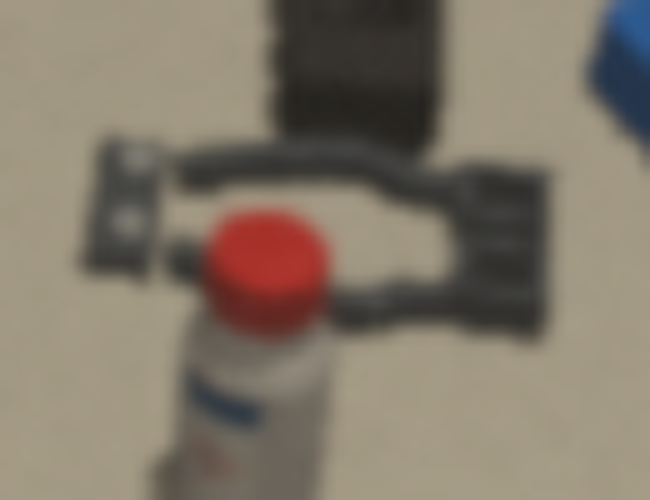

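Run:
```python
from h import *
np.set_printoptions(precision=3,suppress=True)
C1=cloud('top',np.load('top0.npz')['d']);d=np.load('scene0.npz')['d'];C2=cloud('scene',d)
for C,dd in((C1,np.load('top0.npz')['d']),(C2,d)):
    X=C[dd>0]
    for nm,c,r in(('stand',(.58,-.033),.13),('mixer',(.512,-.30),.16),('mixer2',(.55,-.318),.2),('clip',(.477,.266),.15)):
        k=(np.hypot(X[:,0]-c[0],X[:,1]-c[1])<r)
        Y=X[k];
        for lo in (.11,.19):
            Z=Y[Y[:,2]>lo]
            if len(Z)>3:print(nm,lo,len(Z),Z.min(0),Z.max(0))
    # corridor max heights grid
    H=np.zeros((12,18))
    for i in range(12):
        for j in range(18):
            x0,y0=.3+.04*i,-.45+.05*j
            k=(X[:,0]>=x0)&(X[:,0]<x0+.04)&(X[:,1]>=y0)&(X[:,1]<y0+.05)
            H[i,j]=np.percentile(X[k,2],97) if k.sum()>3 else -1
    print('rows x .3.., cols y -.45..');print((H*100).round().astype(int))
print(np.rad2deg(np.arctan2(.943,.331)))
```

```text
stand 0.11 68 [ 0.452 -0.066  0.112] [ 0.592 -0.004  0.198]
mixer 0.11 12 [ 0.559 -0.357  0.112] [ 0.671 -0.316  0.207]
mixer2 0.11 9495 [ 0.419 -0.514  0.11 ] [ 0.75  -0.226  0.976]
mixer2 0.19 8343 [ 0.419 -0.514  0.19 ] [ 0.75  -0.226  0.976]
rows x .3.., cols y -.45..
[[ 1 10  7  1  1  1 20 23 10  9 10  9  3  3  3  1  1  2]
 [ 1 10  7  1  1  2 24 25 10  8  9  9  3  5  3  1  1  1]
 [ 1  1  1  1  1  1 24 27 12  9 10  9  1  3  5  1  1  1]
 [ 2  8  8  8  1  1  1 24 15  9  9  3  3  3  1  1  2  2]
 [ 1  8  8  7  1  1  1  1  1  1  1  3  3  3  2  1  2  2]
 [ 1  8 11  8  5  1  0  1  1  1  1  1  2  3  1  1  1  1]
 [ 1  8 11 10  5  1  6 16 16  2  1  1  1  2  4  8  1  2]
 [ 1  7  8  7  5  1 10 16 12  6  7  8  1  1  1  1  2  2]
 [ 1 29  1  1  1  1  0  1  1  1  1  1  1  1  1  1  1  1]
 [31 28 22 17  4  1  6  6  1  1  1  8  1  1  6  1  1  1]
 [31 29 23 43 42 29 24 21  6  1  1 15 12  9  9  1 19 19]
 [31 27 44 47 47 44 34 22  6  6  1 15  1  9  9 19 26 26]]
stand 0.11 227 [ 0.451 -0.067  0.11 ] [0.598 0.002 0.21 ]
stand 0.19 14 [ 0.453 -0.067  0.19 ] [ 0.458 -0.051  0.21 ]
mixer2 0.11 5662 [ 0.415
[... 587 characters left out ...]
    0    1    1]
 [-100 -100   10    8    4    0    0    0    0    1    0    0    3    3
     1    0    1    0]
 [   4    7   10   10    5    0 -100   16   16    7    0    0    0    1
     1    7    0    1]
 [   4    5    8    7    5    0   10   16   15    7    8    8    0    0
     0    7    1    1]
 [   3   29    0    0    0    0    5    1    1    0    0    5    0    0
     0    0    0    1]
 [  30   29   23   17    9    0    5    5    0    0    0    0    0    0
     0    0    0    0]
 [  30   29   24   22   42   40   23   20    5 -100 -100   15   14    9
     9    0    0   18]
 [  30   28   24   47   47   44   34   23    6    5    0   15   14 -100
  -100 -100   26   25]]
70.65854803312993
```

>>> move_arm --increments '[[[1,40,-58,40,0.06],[1,80,-116,80,0.15],[1,120,-174,80,0.25],[1,160,-232,80,0.35],[1,195,-288,80,0.45],[1,230,-340,80,0.577],[1,265,-392,80,0.577],[1,300,-440,80,0.577],[1,330,-490,80,0.577],[1,360,-532,80,0.577],[1,380,-560,80,0.577],[1,389,-575,80,0.577],[1,389,-575,80,0.577],[1,389,-575,80,0.577],[1,389,-575,80,0.577]]]'

```text
t: 1.6
eef_pos: [0.5813, -0.0371, 0.2919]
orientation: [[-0.973, -0.233, -0.0], [-0.233, 0.973, -0.003], [0.001, -0.003, -1.0]]
wrist_force: [-0.1, 0.6, -0.2]
finger_gap: 0.0911
```

```bash
cat > st.py <<'E'
from h import *
np.set_printoptions(precision=4,suppress=True)
def st():
    s=sensors.sense();R=s['orientation'];print('t',round(s['t'],2),'pos',s['eef_pos'],'yaw',np.rad2deg(np.arctan2(R[1,1],R[0,1])).round(2),'zax',R[:,2],'F',s['wrist_force'],'gap',round(s['finger_gap'],4),'j',s['joints']);return s
def snap(tag,boxes):
    s=st()
    for n,(u0,v0,u1,v1) in boxes.items():
        p,d=eyes.capture(n);np.savez(f'{tag}_{n}.npz',p=p,d=d);q=p[v0:v1,u0:u1,::-1];f=min(780/q.shape[1],580/q.shape[0])
        cv2.imwrite(f'pics/{tag}_{n}.png',cv2.resize(q,None,fx=f,fy=f,interpolation=cv2.INTER_CUBIC));print(n,'scale',f)
E
python3 -c "
from st import *
snap('a',dict(scene=(260,100,380,220)))"
```

```text
t 1.6 pos [ 0.5813 -0.0371  0.2919] yaw 103.46 zax [-0.0004 -0.0031 -1.    ] F [-0.0977  0.574  -0.1803] gap 0.0911 j [  -4.6785   16.9167   80.5207   -0.1811   82.5714 -108.1105]
scene scale 4.833333333333333
```

View pics/a_scene.png

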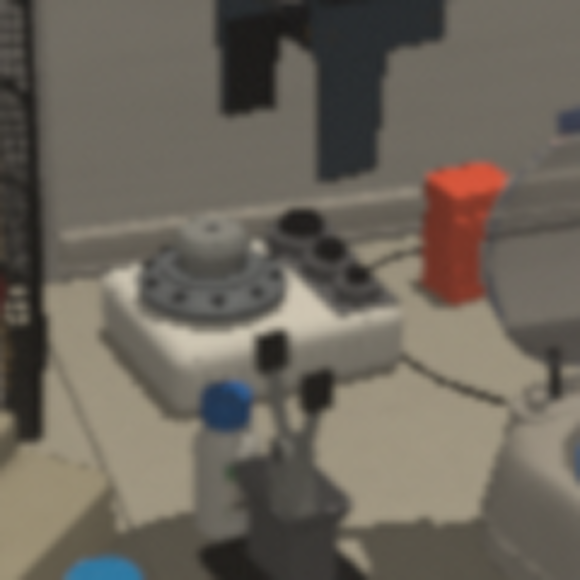

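The fingers are open above the grips, which sit near (270,352) and (315,388) in this crop. I'll descend and close lightly.

>>> move_arm --increments '[[[1,-1,4,-40,0.003],[1,-1,4,-80,0.003],[1,-1,4,-115,0.003],[1,-1,4,-140,0.003],[1,-1,4,-155,0.003],[1,-1,4,-161,0.003],[1,-1,4,-161,0.003],[0.7,-1,4,-161,0.003],[0.5,-1,4,-161,0.003],[-1,-1,4,-161,0.003],[-1,-1,4,-161,0.003],[-1,-1,4,-161,0.003],[-1,-1,4,-161,0.003]]]' --grip_force 5

```text
t: 2.95
eef_pos: [0.5805, -0.0327, 0.1314]
orientation: [[-0.972, -0.236, 0.0], [-0.236, 0.972, -0.003], [0.0, -0.003, -1.0]]
wrist_force: [0.2, -0.4, 2.1]
finger_gap: 0.0625
```

```bash
python3 -c "
from st import *
snap('b',dict(scene=(270,140,350,220),top=(310,180,380,240)))"
```

```text
t 2.95 pos [ 0.5805 -0.0327  0.1314] yaw 103.63 zax [ 0.0005 -0.0029 -1.    ] F [ 0.241  -0.3623  2.0745] gap 0.0625 j [  -4.2577   22.4563   95.8969   -0.1881   61.6086 -107.8022]
scene scale 7.25
top scale 9.666666666666666
```

View pics/b_scene.png

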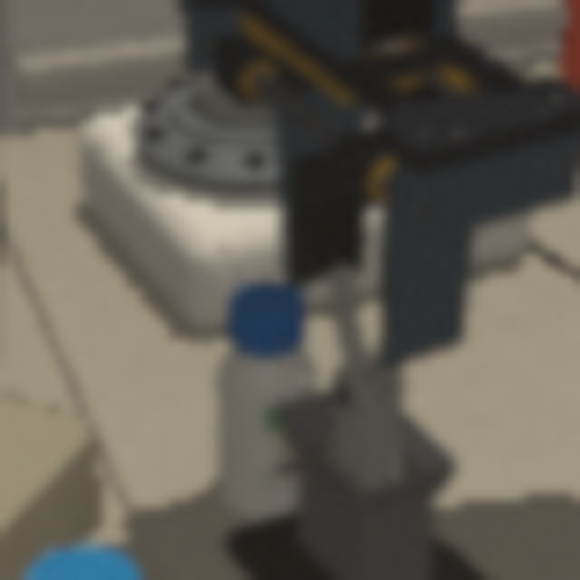

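The gripper holds both grips, with a gap of 62.5 mm. Lifting straight up.

>>> move_arm --increments '[[[-1,0,0,10,0],[-1,0,0,25,0],[-1,0,0,45,0],[-1,0,0,65,0],[-1,0,0,85,0],[-1,0,0,105,0],[-1,0,0,120,0],[-1,0,0,125,0],[-1,0,0,125,0]]]' --grip_force 5

```text
t: 3.95
eef_pos: [0.5805, -0.0326, 0.2567]
orientation: [[-0.972, -0.236, 0.001], [-0.236, 0.972, -0.003], [-0.0, -0.003, -1.0]]
wrist_force: [0.3, 0.1, -1.7]
finger_gap: 0.0626
```

```bash
python3 -c "
from st import *
snap('c',dict(scene=(260,80,360,200),top=(310,180,380,240)))"
```

```text
t 3.95 pos [ 0.5805 -0.0326  0.2567] yaw 103.63 zax [ 0.0011 -0.0029 -1.    ] F [ 0.3243  0.0886 -1.7474] gap 0.0626 j [  -4.2559   17.5515   84.562    -0.166    77.8124 -107.8558]
scene scale 4.833333333333333
top scale 9.666666666666666
```

View pics/c_scene.png

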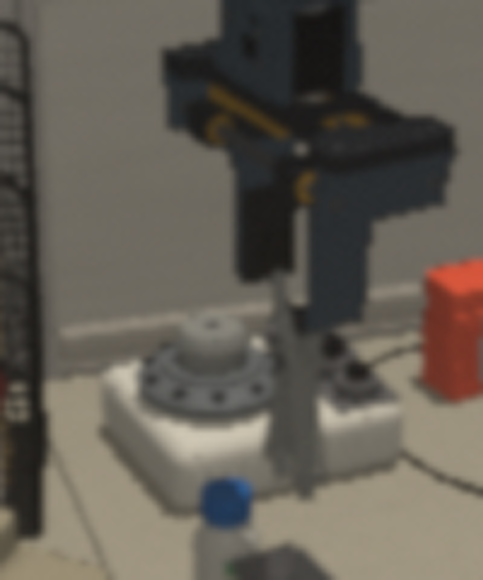

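```bash
python3 -c "
from st import *
for q in((277,460),(303,496)):
    u=np.array(q)/4.8333-.4+[260,80];print(u,pl('scene',*u,.137))
"
python3 - <<'E'
import cv2,numpy as np
p=np.load('c_scene.npz')['p'][150:190,305:335,::-1]
cv2.imwrite('pics/c2.png',cv2.resize(p,None,fx=14,fy=14,interpolation=cv2.INTER_CUBIC))
E
```

```text
[316.9107 174.7731] [ 0.5798 -0.0677  0.137 ]
[322.2901 182.2214] [ 0.5777 -0.0235  0.137 ]
```

View pics/c2.png

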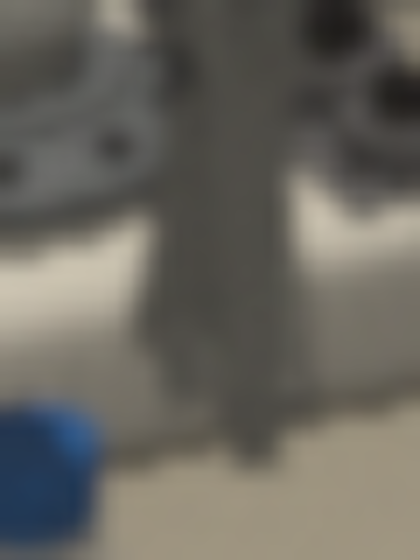

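```bash
python3 -c "
from st import *
for q in((255,462),(185,395)):
    u=np.array(q)/14-.4+[305,150];print(u,pl('scene',*u,.137))
print(proj('scene',(.5774,-.020,.137)),proj('scene',(.5836,-.0453,.137)))
"
```

```text
[322.8143 182.6   ] [ 0.5769 -0.0211  0.137 ]
[317.8143 177.8143] [ 0.5824 -0.0504  0.137 ]
[322.7617 182.8153] [317.9418 178.7341]
```

>>> move_arm --increments '[[[-1,-3,10,0,-0.03],[-1,-10,28,0,-0.1],[-1,-18,53,0,-0.18],[-1,-28,80,0,-0.26],[-1,-38,108,0,-0.34],[-1,-48,138,0,-0.42],[-1,-58,168,0,-0.5],[-1,-69,198,0,-0.58],[-1,-79,228,0,-0.64],[-1,-88,255,0,-0.67],[-1,-96,277,-10,-0.688],[-1,-101,290,-25,-0.688],[-1,-104,299,-45,-0.688],[-1,-104,299,-65,-0.688],[-1,-104,299,-80,-0.688],[-1,-104,299,-87,-0.688],[-1,-104,299,-87,-0.688]]]'

```text
t: 5.75
eef_pos: [0.475, 0.2659, 0.1667]
orientation: [[-0.9, 0.435, -0.006], [0.435, 0.9, -0.003], [0.004, -0.005, -1.0]]
wrist_force: [0.2, -0.3, -1.5]
finger_gap: 0.0629
```

```bash
python3 -c "
from st import *
snap('d',dict(scene=(330,190,430,310),top=(220,190,300,260)))"
```

```text
t 5.75 pos [0.475  0.2659 0.1667] yaw 64.21 zax [-0.0062 -0.0028 -1.    ] F [ 0.2148 -0.318  -1.4975] gap 0.0629 j [ 28.0159  17.7621  97.6169   0.0266  65.0082 -36.2086]
scene scale 4.833333333333333
top scale 8.285714285714286
```

View pics/d_scene.png

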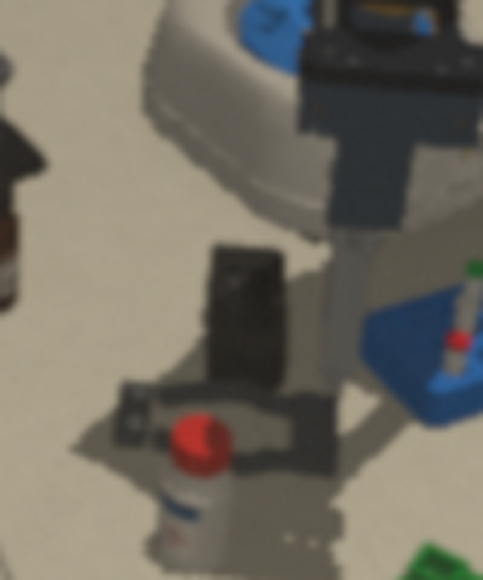

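View pics/d_top.png

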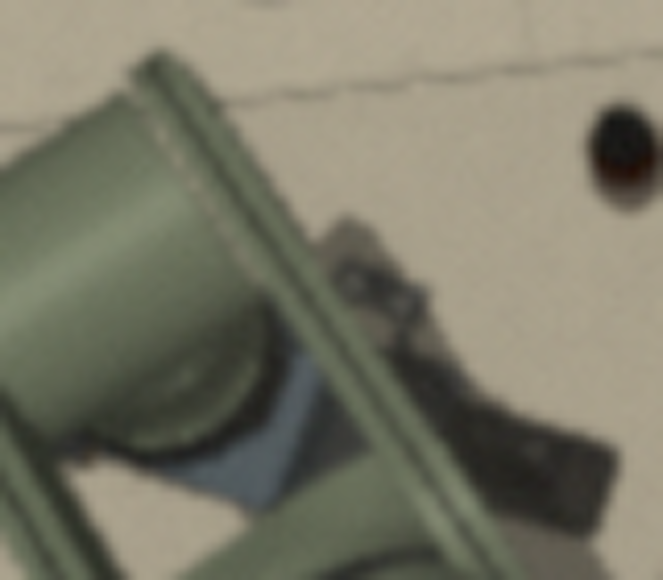

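Run:
```python
from st import *
s=st()
p=np.load('d_scene.npz')['p'][235:295,380:425,::-1]
f=10;I=cv2.resize(p,None,fx=f,fy=f,interpolation=cv2.INTER_CUBIC)
R=s['orientation'];mid=s['eef_pos']+R[:,2]*.1194
for sg in(1,-1):
  for base,col in((mid,(0,0,255)),):
    X=mid+sg*.013*R[:,1];u=(proj('scene',X)-[380,235]+.5)*f;cv2.circle(I,tuple(u.astype(int)),4,col,-1);print(X,u)
for X in((.4709,.2538,.014),(.4825,.2788,.014)):
    u=(proj('scene',X)-[380,235]+.5)*f;cv2.circle(I,tuple(u.astype(int)),4,(0,255,0),-1);print(u)
cv2.imwrite('pics/d2.png',I)
```

```text
t 5.85 pos [0.4762 0.2665 0.1686] yaw 64.21 zax [-0.0027 -0.0009 -1.    ] F [ 0.2148  0.4089 -0.7737] gap 0.0628 j [ 28.0088  17.6724  97.4653   0.0306  65.0213 -36.2112]
[0.4815 0.2781 0.0491] [184.3113 349.8032]
[0.4702 0.2547 0.0492] [184.3623 279.0504]
[164.5917 384.8779]
[165.94   460.8422]
```

View pics/d2.png

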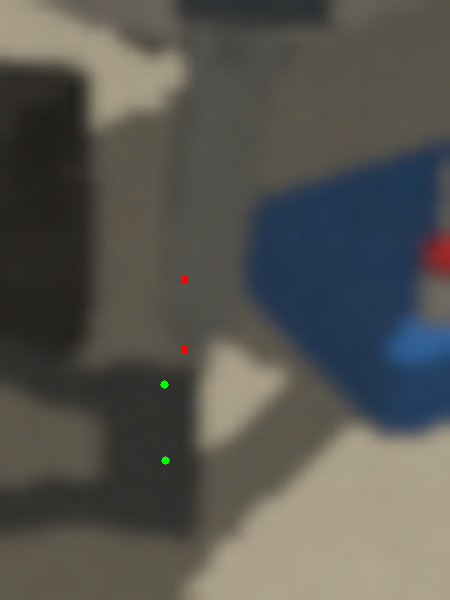

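Run:
```python
from st import *
a=np.deg2rad(154);ex=np.array([np.cos(a),np.sin(a)]);ey=np.array([-ex[1],ex[0]])
em=np.array([.4767,.2663]);o=em-.041*ex
for cam,box,f,fn in(('scene',(345,255,410,305),10,'scene0'),('top',(240,215,275,260),13,'top0')):
    I=np.load(fn+'.npz')['p'][box[1]:box[3],box[0]:box[2],::-1];I=cv2.resize(I,None,fx=f,fy=f,interpolation=cv2.INTER_CUBIC)
    pts=[(-.061,-.022,.010),(-.061,.022,.010),(-.043,-.022,.01),(-.043,.022,.01),(.041,.014,.014),(.041,-.014,.014),(.053,.0245,.014),(.053,-.0245,.014),(.053,.0035,.014),(.029,.0245,.014),(.029,-.0245,.014)]
    for x,y,z in pts:
        X=np.r_[o+ex*x+ey*y,z];u=(proj(cam,X)-[box[0],box[1]]+.5)*f;cv2.circle(I,tuple(u.astype(int)),3,(0,0,255),-1)
    cv2.imwrite(f'pics/e_{cam}.png',I)
```

```text
(no output)
```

View pics/e_scene.png

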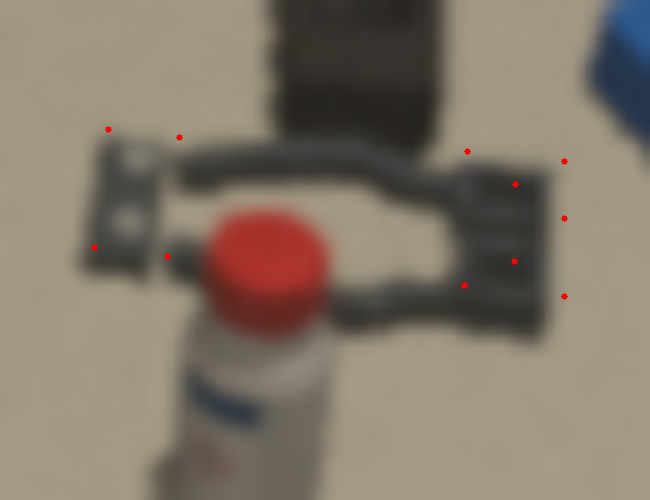

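View pics/e_top.png

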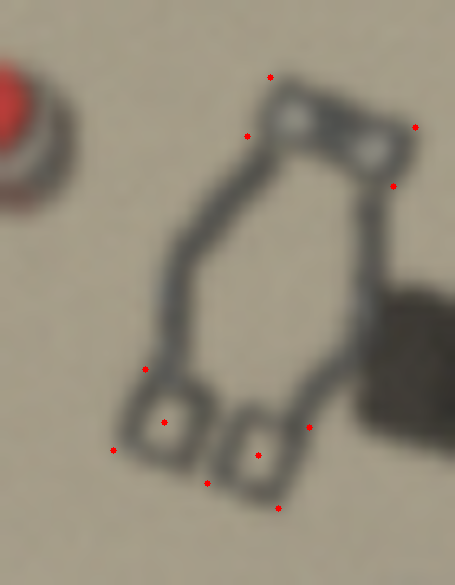

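>>> move_arm --increments '[[[-1,1,-1,-15,0],[-1,2,-1,-26,0],[-1,2,-1,-27,0],[-1,2,-1,-27,0],[-1,2,-1,-27,0]]]'

```text
t: 6.35
eef_pos: [0.4785, 0.2657, 0.1422]
orientation: [[-0.9, 0.435, -0.002], [0.435, 0.9, -0.0], [0.001, -0.001, -1.0]]
wrist_force: [-0.5, -0.4, -1.8]
finger_gap: 0.0628
```

Run:
```python
from st import *
snap('f',dict(scene=(375,235,425,300)))
s=sensors.sense()
p=np.load('f_scene.npz')['p'][235:295,360:425,::-1]
f=10;I=cv2.resize(p,None,fx=f,fy=f,interpolation=cv2.INTER_CUBIC)
I=cv2.convertScaleAbs(I,alpha=2.2,beta=-40)
R=s['orientation'];mid=s['eef_pos']+R[:,2]*.1194
J=I.copy()
for sg in(1,-1):
  for dx,w,dz in((.005,.013,0),(-.005,.013,0),(.005,.016,-.013),(-.005,.016,-.013),(.009,.016,-.013),(-.009,.016,-.013)):
    X=mid+sg*w*R[:,1]+dx*R[:,0]+dz*R[:,2];u=(proj('scene',X)-[360,235]+.5)*f;cv2.circle(J,tuple(u.astype(int)),3,(0,0,255) if sg>0 else (0,255,255),-1)
cv2.imwrite('pics/f2.png',J);cv2.imwrite('pics/f3.png',I)
```

```text
t 6.35 pos [0.4785 0.2657 0.1422] yaw 64.2 zax [-0.0018 -0.0003 -1.    ] F [-0.4907 -0.4269 -1.7796] gap 0.0628 j [ 27.8155  19.1024  99.4885   0.0362  61.507  -36.4003]
scene scale 8.923076923076923
```

View pics/f2.png

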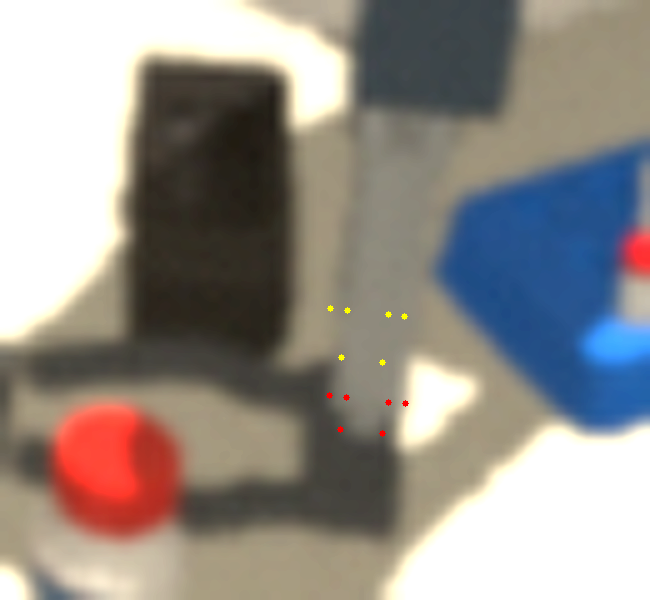

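View pics/f3.png

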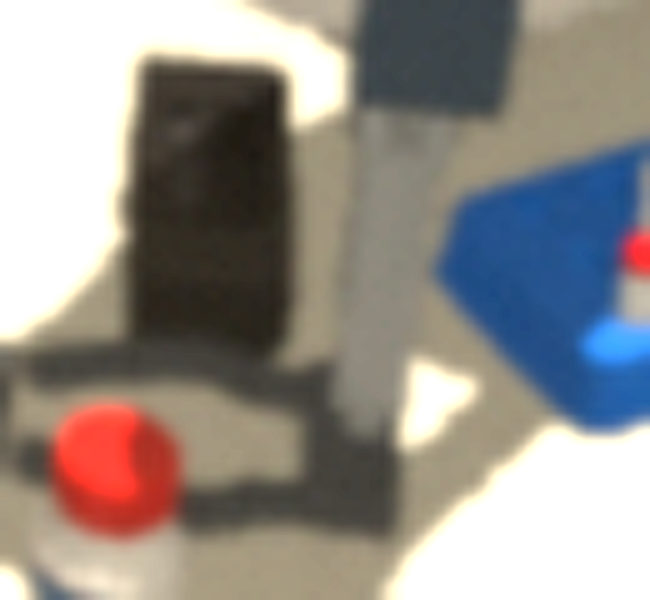

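>>> move_arm --increments '[[[-1,0,1,-4,0],[-1,0,1,-8,0],[-1,0,1,-12,0],[-1,0,1,-16,0],[-1,0,1,-19,0],[-1,0,1,-19,0],[-1,0,1,-19,0]]]'

```text
t: 7.1
eef_pos: [0.4786, 0.2667, 0.1232]
orientation: [[-0.9, 0.435, -0.002], [0.435, 0.9, -0.0], [0.001, -0.001, -1.0]]
wrist_force: [-0.7, -0.4, -2.1]
finger_gap: 0.0623
```

Run:
```python
from st import *
snap('g',dict(scene=(335,235,425,300)))
p=np.load('g_scene.npz')['p'][235:295,360:425,::-1]
I=cv2.resize(p,None,fx=10,fy=10,interpolation=cv2.INTER_CUBIC)
cv2.imwrite('pics/g3.png',cv2.convertScaleAbs(I,alpha=2.2,beta=-40))
```

```text
t 7.1 pos [0.4786 0.2667 0.1232] yaw 64.21 zax [-0.0016 -0.0004 -1.    ] F [-0.72   -0.4408 -2.0525] gap 0.0623 j [ 27.9113  20.1853 100.9094   0.0306  58.9977 -36.311 ]
scene scale 8.666666666666666
```

View pics/g3.png

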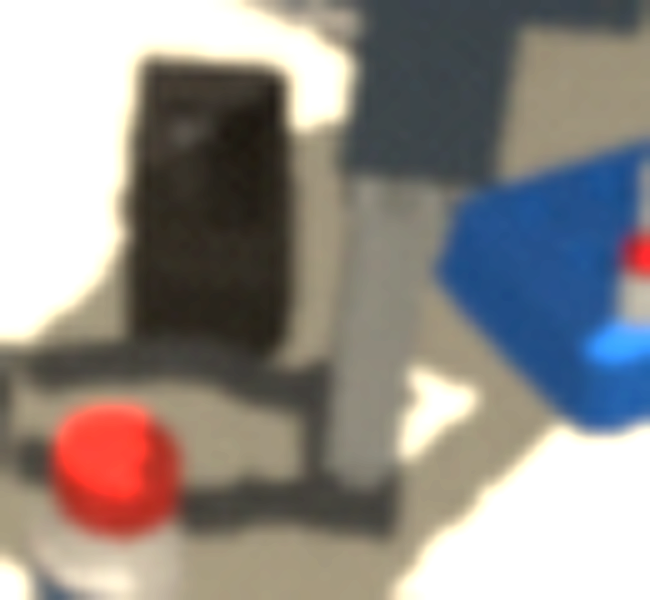

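No contact force shows, so the pins are in the ear holes. I'll spread only partly, because the adapter is right beside the clip's arm, then lift before spreading further.

>>> move_arm --increments '[[[0.32,0,0,0,0],[0.26,0,0,0,0],[0.2,0,0,0,0],[0.17,0,0,0,0],[0.17,0,0,0,0],[0.17,0,0,2,0],[0.17,0,0,5,0],[0.17,0,0,8,0],[0.17,0,0,8,0]]]' --grip_force 25

```text
t: 8.05
eef_pos: [0.4788, 0.2668, 0.1317]
orientation: [[-0.9, 0.435, -0.001], [0.435, 0.9, -0.0], [0.001, -0.0, -1.0]]
wrist_force: [-0.3, -0.0, -1.9]
finger_gap: 0.0533
```

Run:
```python
from st import *
snap('i',dict(scene=(335,235,425,300)))
```

```text
t 8.05 pos [0.4788 0.2668 0.1317] yaw 64.2 zax [-0.001 -0.    -1.   ] F [-0.2818 -0.0133 -1.9006] gap 0.0533 j [ 27.9109  19.706  100.25     0.0268  60.0936 -36.3072]
scene scale 8.666666666666666
```

View pics/i_scene.png

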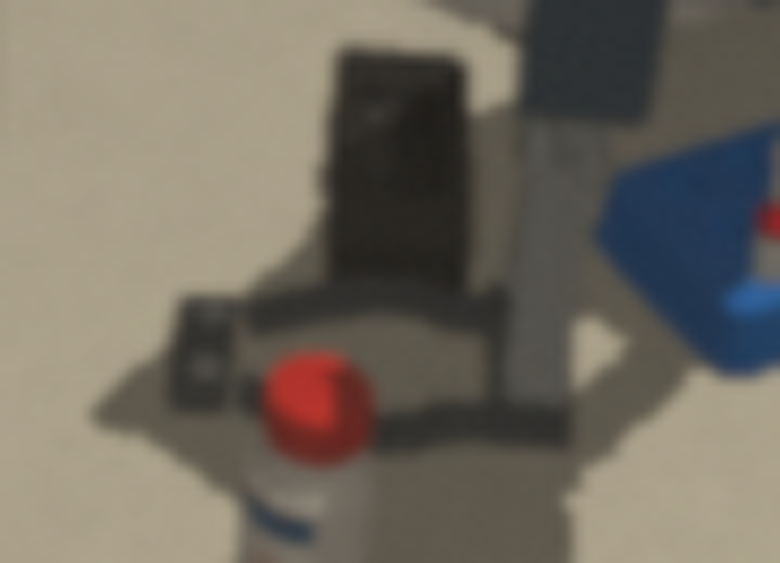

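>>> move_arm --increments '[[[0.17,0,0,6,0],[0.17,0,0,14,0],[0.17,0,0,24,0],[0.17,0,0,34,0],[0.17,0,0,40,0],[0.17,0,0,40,0]]]'

```text
t: 8.7
eef_pos: [0.4793, 0.2671, 0.1729]
orientation: [[-0.9, 0.435, 0.001], [0.435, 0.9, 0.001], [-0.0, 0.001, -1.0]]
wrist_force: [0.4, 0.6, -1.9]
finger_gap: 0.0535
```

Run:
```python
from st import *
snap('k',dict(scene=(335,225,425,300)))
```

```text
t 8.7 pos [0.4793 0.2671 0.1729] yaw 64.2 zax [ 0.001   0.0012 -1.    ] F [ 0.3822  0.5691 -1.891 ] gap 0.0535 j [ 27.9093  17.6087  96.8835   0.0341  65.424  -36.3086]
scene scale 7.733333333333333
```

View pics/k_scene.png

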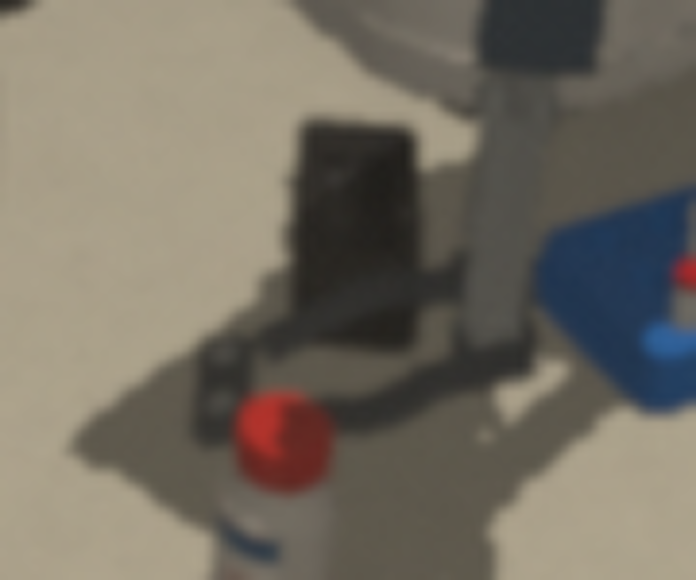

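The picture shows the clip's tail drooping at (222,390), with the ears raised at (495,350). The shoulders were not seated on the ears. I'll move it clear of the adapter, lay it flat again, seat the shoulders, and then spread fully.

>>> move_arm --increments '[[[0.17,0,0,10,0],[0.17,1,3,15,0],[0.17,3,7,15,0],[0.17,5,11,15,0],[0.17,5,11,5,0],[0.17,5,11,-10,0],[0.17,5,11,-25,0],[0.17,5,11,-38,0],[0.17,5,11,-46,0],[0.17,5,11,-49,0],[0.17,5,11,-49,0]]]'

```text
t: 9.85
eef_pos: [0.4839, 0.2779, 0.1229]
orientation: [[-0.9, 0.435, -0.0], [0.435, 0.9, 0.0], [0.0, 0.0, -1.0]]
wrist_force: [-0.7, -0.0, -1.5]
finger_gap: 0.0534
```

Run:
```python
from st import *
snap('l',dict(scene=(335,225,425,300)))
```

```text
t 9.85 pos [0.4839 0.2779 0.1229] yaw 64.2 zax [-0.0003  0.0005 -1.    ] F [-0.747  -0.0483 -1.4612] gap 0.0534 j [ 28.6683  20.9888  99.6599   0.0376  59.3543 -35.5506]
scene scale 7.733333333333333
```

View pics/l_scene.png

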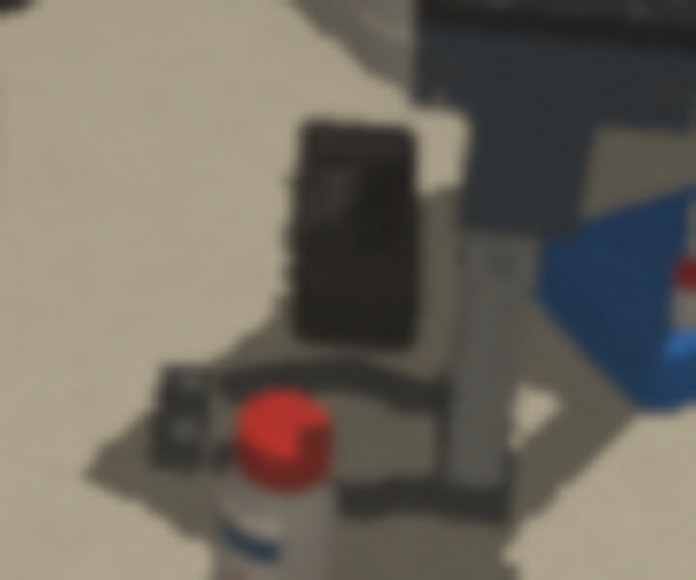

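>>> move_arm --increments '[[[0.25,0,0,0,0],[0.32,0,0,0,0],[0.32,0,0,0,0],[0.32,0,0,-1,0],[0.32,0,0,-2,0],[0.32,0,0,-3,0],[0.32,0,0,-3,0]]]'

```text
t: 10.6
eef_pos: [0.4848, 0.2781, 0.1215]
orientation: [[-0.9, 0.435, 0.002], [0.435, 0.9, 0.001], [-0.002, 0.002, -1.0]]
wrist_force: [-0.3, -1.4, 5.8]
finger_gap: 0.0603
```

Run:
```python
from st import *
st()
```

```text
t 10.6 pos [0.4848 0.2781 0.1215] yaw 64.21 zax [ 0.0025  0.0014 -1.    ] F [-0.2581 -1.3892  5.7786] gap 0.0603 j [ 28.6593  21.066   99.7713   0.0008  58.9994 -35.5519]
```

>>> move_arm --increments '[[[0.24,0,0,0,0],[0.16,0,0,0,0],[0.08,0,0,0,0],[0.0,0,0,0,0],[-0.08,0,0,0,0],[-0.2,0,0,0,0],[-0.2,0,0,0,0],[-0.2,0,0,0,0],[-0.2,0,0,0,0]]]' --grip_force 28

```text
t: 11.5
eef_pos: [0.4847, 0.2781, 0.1214]
orientation: [[-0.9, 0.435, 0.002], [0.435, 0.9, 0.001], [-0.001, 0.002, -1.0]]
wrist_force: [-0.9, -2.2, 1.9]
finger_gap: 0.0383
```

Run:
```python
from st import *
snap('m',dict(scene=(335,225,425,300)))
```

```text
t 11.5 pos [0.4847 0.2781 0.1214] yaw 64.21 zax [ 0.0022  0.0013 -1.    ] F [-0.9087 -2.2116  1.881 ] gap 0.0383 j [ 28.6632  21.0746  99.7765   0.0034  59.0008 -35.5491]
scene scale 7.733333333333333
```

View pics/m_scene.png

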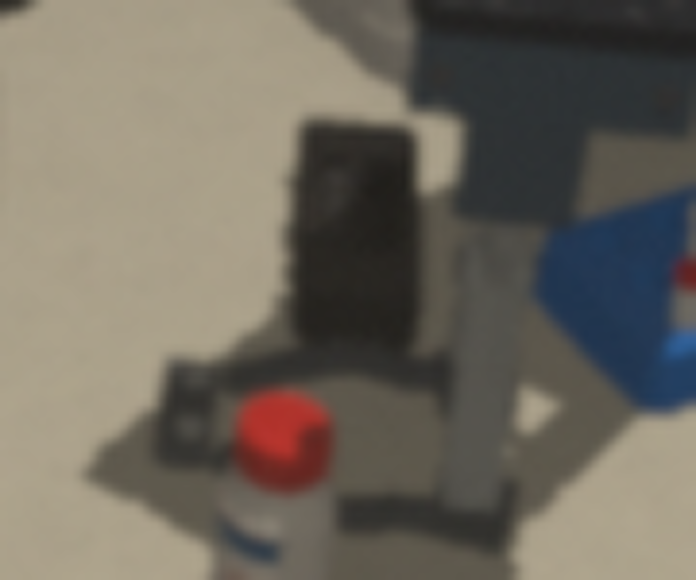

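>>> move_arm --increments '[[[-0.2,0,0,3,0],[-0.2,0,0,8,0],[-0.2,0,0,16,0],[-0.2,0,0,26,0],[-0.2,0,0,38,0],[-0.2,0,0,48,0],[-0.2,0,0,53,0],[-0.2,0,0,53,0]]]'

```text
t: 12.35
eef_pos: [0.4853, 0.2784, 0.1756]
orientation: [[-0.9, 0.435, 0.004], [0.435, 0.9, 0.002], [-0.003, 0.004, -1.0]]
wrist_force: [-0.5, -0.0, -2.0]
finger_gap: 0.0385
```

Run:
```python
from st import *
snap('n',dict(scene=(335,215,425,290)))
```

```text
t 12.35 pos [0.4853 0.2784 0.1756] yaw 64.21 zax [ 0.0043  0.0023 -1.    ] F [-0.4584 -0.0071 -2.0183] gap 0.0385 j [ 28.6628  18.3265  95.4003  -0.0005  65.994  -35.5485]
scene scale 7.733333333333333
```

View pics/n_scene.png

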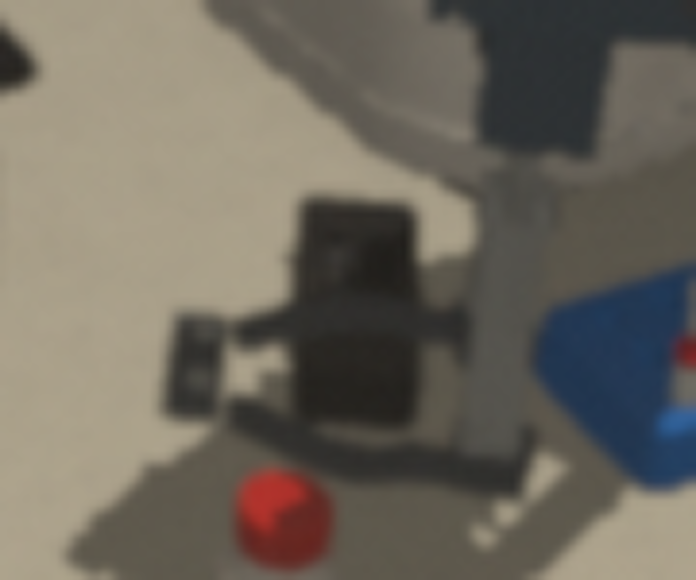

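Run:
```python
from st import *
s=st()
f=7.7333
for q in((178,313),(165,412),(215,415),(225,318),(195,365)):
    u=np.array(q)/f-.45+[335,215];print(q,pl('scene',*u,.064))
a=np.deg2rad(154.2);ex=np.array([np.cos(a),np.sin(a)]);e=s['eef_pos'][:2]
print('exp tail centre',e-.093*ex,'spindle tgt TCP',np.array([.5490,-.3183])+.041*ex)
```

```text
t 12.4 pos [0.4849 0.2781 0.1748] yaw 64.21 zax [ 0.003   0.0017 -1.    ] F [ 0.7825 -0.4177 -2.3229] gap 0.0383 j [ 28.6592  18.3635  95.464    0.0026  65.978  -35.55  ]
(178, 313) [0.5622 0.2169 0.064 ]
(165, 412) [0.5832 0.2594 0.064 ]
(215, 415) [0.5691 0.265  0.064 ]
(225, 318) [0.5489 0.2234 0.064 ]
(195, 365) [0.5663 0.2417 0.064 ]
exp tail centre [0.5686 0.2377] spindle tgt TCP [ 0.5121 -0.3005]
```

>>> move_arm --increments '[[[-0.2,0,0,6,0],[-0.2,0,0,18,0],[-0.2,0,0,34,0],[-0.2,0,0,52,0],[-0.2,4,-4,70,0],[-0.2,10,-12,86,0],[-0.2,16,-24,98,0],[-0.2,22,-40,106,0],[-0.2,28,-60,110,0],[-0.2,34,-82,110,0],[-0.2,40,-106,110,0],[-0.2,46,-130,110,0],[-0.2,52,-154,110,0],[-0.2,56,-178,110,0],[-0.2,58,-202,110,0],[-0.2,58,-226,110,0],[-0.2,58,-250,110,0],[-0.2,58,-274,110,0],[-0.2,58,-298,110,0],[-0.2,58,-322,110,0]]]'

```text
t: 14.4
eef_pos: [0.5425, -0.0454, 0.2851]
orientation: [[-0.9, 0.435, 0.003], [0.435, 0.9, 0.002], [-0.002, 0.003, -1.0]]
wrist_force: [0.7, -0.0, -2.3]
finger_gap: 0.0386
```

Run:
```python
from st import *
snap('o',dict(scene=(250,60,420,220)))
```

```text
t 14.4 pos [ 0.5425 -0.0454  0.2851] yaw 64.19 zax [ 0.0027  0.0015 -1.    ] F [ 0.746  -0.0454 -2.3096] gap 0.0386 j [ -6.0554  13.3553  86.3775   0.1046  80.1251 -70.261 ]
scene scale 3.625
```

View pics/o_scene.png

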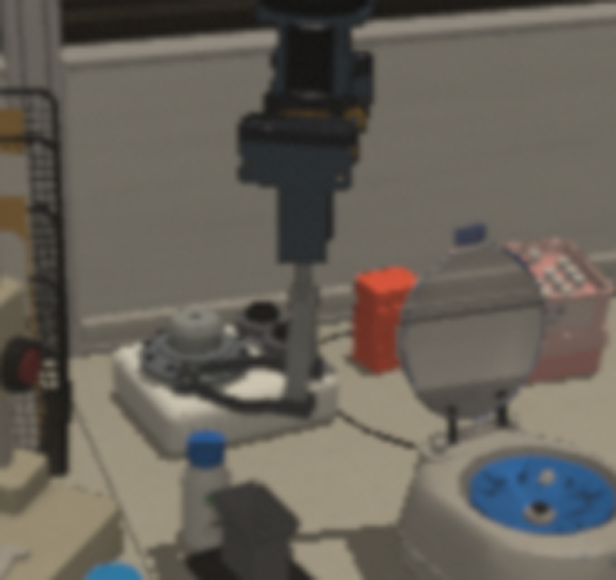

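>>> move_arm --increments '[[[-0.2,0,-24,0,0],[-0.2,0,-48,0,0],[-0.2,-2,-72,0,0],[-0.2,-5,-96,0,0],[-0.2,-9,-120,0,0],[-0.2,-13,-144,0,0],[-0.2,-17,-168,0,0],[-0.2,-20,-190,0,0],[-0.2,-23,-210,0,0],[-0.2,-25,-228,0,0],[-0.2,-27,-242,0,0],[-0.2,-28,-251,-10,0],[-0.2,-28,-256,-22,0],[-0.2,-28,-256,-34,0],[-0.2,-28,-256,-40,0],[-0.2,-28,-256,-40,0],[-0.2,-28,-256,-40,0]]]'

```text
t: 16.15
eef_pos: [0.5148, -0.3046, 0.2451]
orientation: [[-0.9, 0.437, 0.003], [0.437, 0.9, -0.003], [-0.004, -0.001, -1.0]]
wrist_force: [-0.6, 0.8, -3.2]
finger_gap: 0.0387
```

Run:
```python
from st import *
snap('p',dict(scene=(260,90,360,190),top=(370,160,460,250)))
```

```text
t 16.15 pos [ 0.5148 -0.3046  0.2451] yaw 64.11 zax [ 0.0027 -0.0027 -1.    ] F [-0.6217  0.8211 -3.2403] gap 0.0387 j [-31.6843  19.3424  83.5968  -0.0496  76.8473 -95.7882]
scene scale 5.8
top scale 6.444444444444445
```

View pics/p_scene.png

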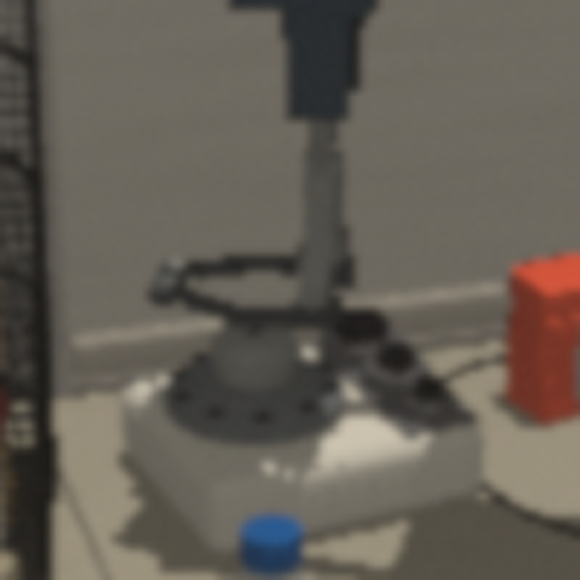

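View pics/p_top.png

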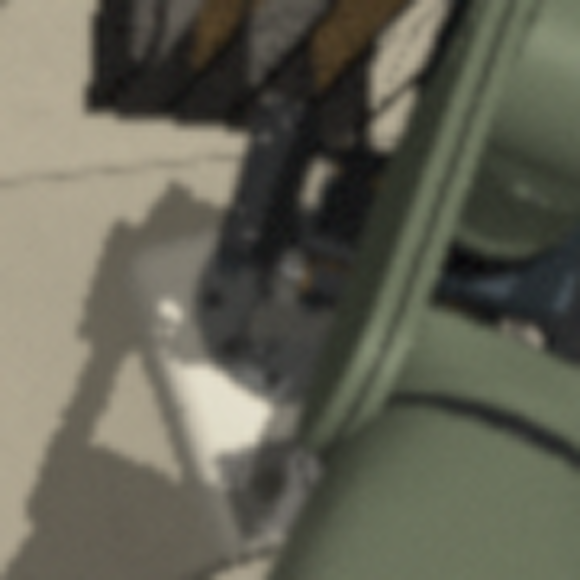

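Run:
```python
from st import *
s=st();a=np.deg2rad(154.15);ex=np.array([np.cos(a),np.sin(a)]);ey=np.array([-ex[1],ex[0]])
I=np.load('p_scene.npz')['p'][125:170,280:330,::-1];f=14;I=cv2.resize(I,None,fx=f,fy=f,interpolation=cv2.INTER_CUBIC);I=cv2.convertScaleAbs(I,alpha=1.7,beta=-20)
def dot(X,c):
    u=(proj('scene',X)-[280,125]+.5)*f;cv2.circle(I,tuple(u.astype(int)),4,c,-1);return u
p=s['eef_pos'];zb=p[2]-.1214
for off,c in((.041,(0,0,255)),(.038,(0,255,255))):
    o=p[:2]-off*ex
    for x,y in((-.061,.022),(-.061,-.022),(-.043,.022),(-.043,-.022)):dot(np.r_[o+ex*x+ey*y,zb+.01],c)
    dot(np.r_[o,zb+.005],c)
for z in(.104,zb+.005):print(dot((.5493,-.3188,z),(0,255,0)))
for y in (.032,-.032):dot(np.r_[p[:2]+ey*y,zb+.001],(255,0,0))
cv2.imwrite('pics/p2.png',I)
```

```text
t 16.25 pos [ 0.515  -0.3049  0.2457] yaw 64.1 zax [ 0.0038 -0.0034 -1.    ] F [-0.7448  0.435  -2.018 ] gap 0.0388 j [-31.6985  19.3168  83.5467  -0.0564  76.8494 -95.7861]
[338.0432 310.9873]
[337.2712 214.8609]
```

View pics/p2.png

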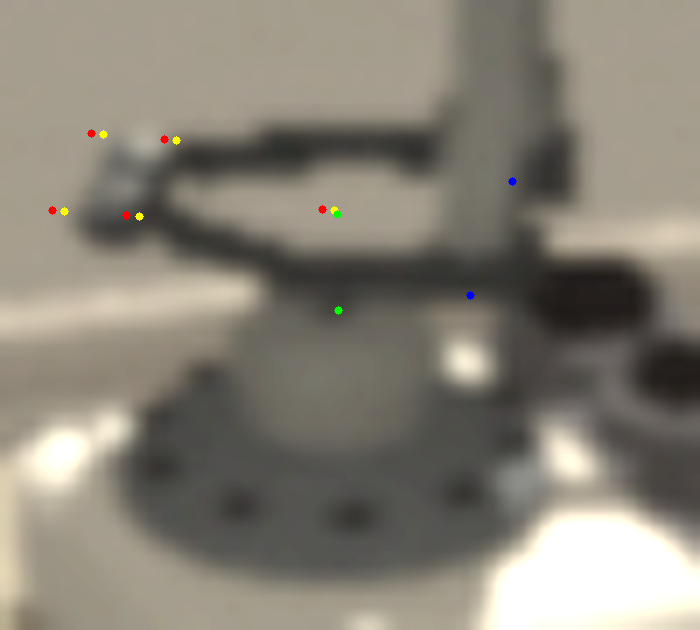

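>>> move_arm --increments '[[[-0.2,0,2,0,0],[-0.2,0,3,0,0],[-0.2,0,3,-6,0],[-0.2,0,3,-14,0],[-0.2,0,3,-21,0],[-0.2,0,3,-26,0],[-0.2,0,3,-26,0]]]'

```text
t: 16.95
eef_pos: [0.5146, -0.3016, 0.2185]
orientation: [[-0.899, 0.437, 0.002], [0.437, 0.899, -0.002], [-0.003, -0.001, -1.0]]
wrist_force: [0.2, -0.7, -1.8]
finger_gap: 0.0384
```

Run:
```python
from st import *
snap('q',dict(scene=(280,120,330,165)))
```

```text
t 16.95 pos [ 0.5146 -0.3016  0.2185] yaw 64.09 zax [ 0.0023 -0.0021 -1.    ] F [ 0.2167 -0.6912 -1.7891] gap 0.0384 j [-31.4565  20.0175  86.4269  -0.038   73.3807 -95.5366]
scene scale 12.88888888888889
```

View pics/q_scene.png

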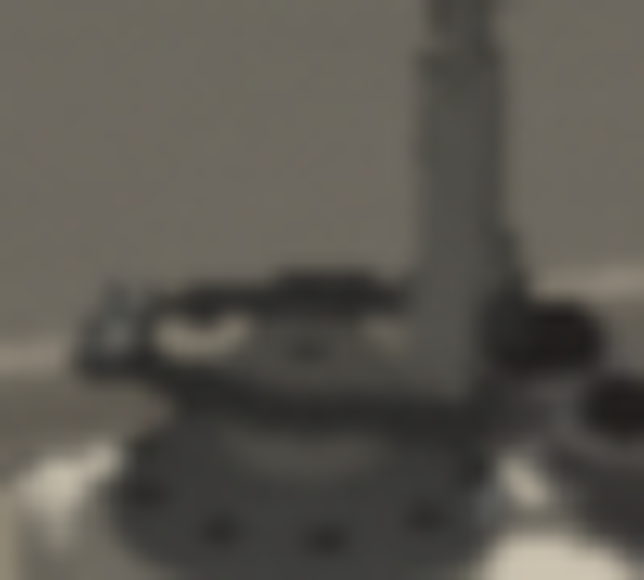

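>>> move_arm --increments '[[[-0.2,0,0,-4,0],[-0.2,0,0,-8,0],[-0.2,0,0,-12,0],[-0.2,0,0,-16,0],[-0.2,0,0,-18,0],[-0.2,0,0,-19,0],[-0.2,0,0,-19,0]]]'

```text
t: 17.7
eef_pos: [0.5147, -0.3018, 0.1999]
orientation: [[-0.899, 0.437, 0.003], [0.437, 0.899, -0.003], [-0.003, -0.001, -1.0]]
wrist_force: [0.8, -0.4, -2.4]
finger_gap: 0.0383
```

Run:
```python
from st import *
snap('r',dict(scene=(280,120,330,165)))
```

```text
t 17.7 pos [ 0.5147 -0.3018  0.1999] yaw 64.09 zax [ 0.0026 -0.0027 -1.    ] F [ 0.7942 -0.4176 -2.3926] gap 0.0383 j [-31.46    20.6622  88.1665  -0.0573  70.965  -95.5338]
scene scale 12.88888888888889
```

View pics/r_scene.png

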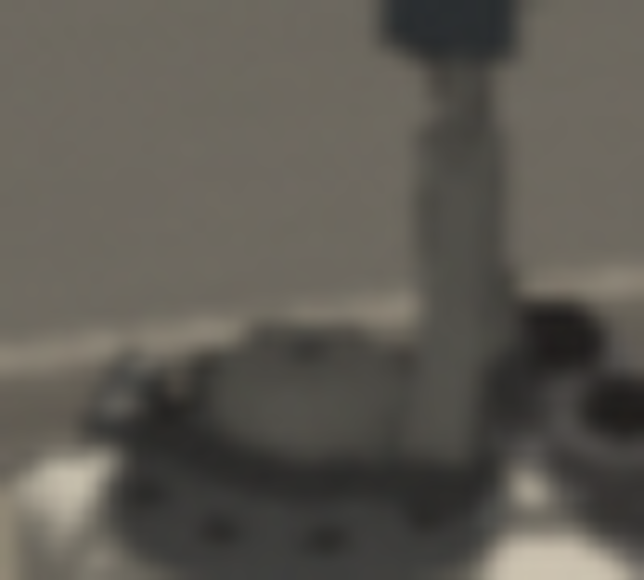

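>>> move_arm --increments '[[[-0.2,0,0,-1,0],[-0.2,0,0,-2,0],[-0.2,0,0,-3,0],[-0.2,0,0,-3,0]]]'

```text
t: 18.15
eef_pos: [0.515, -0.302, 0.1979]
orientation: [[-0.899, 0.437, 0.004], [0.437, 0.899, -0.003], [-0.005, -0.001, -1.0]]
wrist_force: [-0.4, 0.9, 3.8]
finger_gap: 0.0385
```

>>> move_arm --increments '[[[-0.1,0,0,1,0],[0.0,0,0,1,0],[0.08,0,0,1,0],[0.16,0,0,1,0],[0.24,0,0,1,0],[0.3,0,0,1,0],[0.34,0,0,1,0],[0.34,0,0,1,0],[0.34,0,0,1,0]]]'

```text
t: 19.05
eef_pos: [0.515, -0.3022, 0.1988]
orientation: [[-0.899, 0.437, 0.004], [0.437, 0.899, -0.004], [-0.005, -0.002, -1.0]]
wrist_force: [-0.1, 0.5, 1.6]
finger_gap: 0.0613
```

Run:
```python
from st import *
snap('u',dict(scene=(280,120,330,165)))
```

```text
t 19.05 pos [ 0.515  -0.3022  0.1988] yaw 64.09 zax [ 0.0038 -0.0039 -1.    ] F [-0.1489  0.4642  1.5868] gap 0.0613 j [-31.4687  20.6945  88.2865  -0.0806  70.7195 -95.534 ]
scene scale 12.88888888888889
```

View pics/u_scene.png

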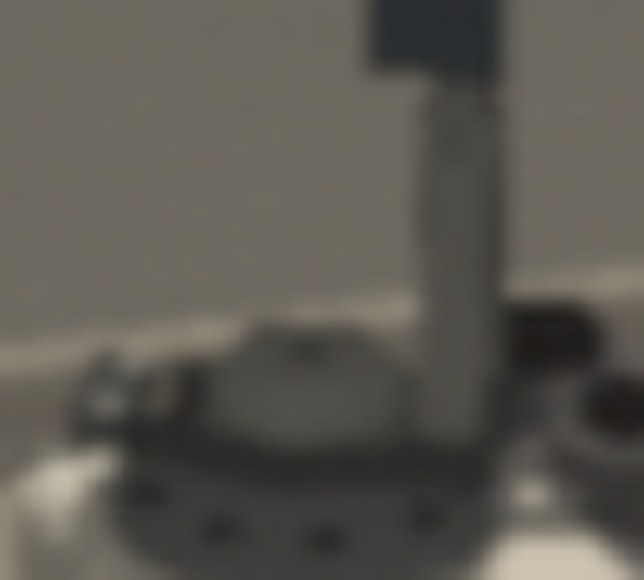

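>>> move_arm --increments '[[[-1,0,0,0,0],[-1,0,0,0,0],[-1,0,0,1,0],[-1,0,0,4,0],[-1,0,0,8,0],[-1,0,0,13,0],[-1,0,0,20,0],[-1,0,0,26,0],[-1,0,0,30,0],[-1,0,0,30,0]]]' --grip_force 5

```text
t: 20.1
eef_pos: [0.5153, -0.3024, 0.2297]
orientation: [[-0.899, 0.437, 0.005], [0.437, 0.899, -0.005], [-0.007, -0.002, -1.0]]
wrist_force: [0.5, -1.2, -2.0]
finger_gap: 0.0628
```

Run:
```python
from st import *
snap('v',dict(scene=(270,110,340,170)))
```

```text
t 20.1 pos [ 0.5153 -0.3024  0.2297] yaw 64.09 zax [ 0.0052 -0.0047 -1.    ] F [ 0.4607 -1.1538 -2.0436] gap 0.0628 j [-31.4697  19.6326  85.3717  -0.0764  74.5991 -95.5408]
scene scale 9.666666666666666
```

View pics/v_scene.png

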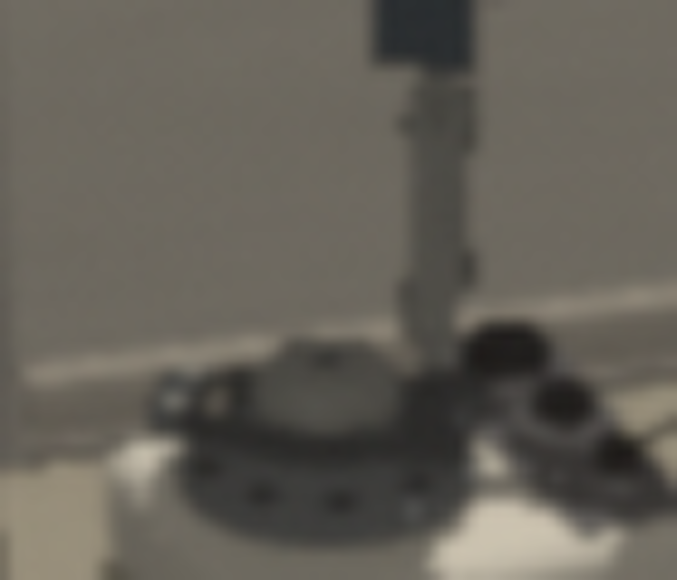

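>>> move_arm --increments '[[[-1,0,0,10,0],[-1,1,6,25,0.02],[-1,5,20,35,0.08],[-1,10,40,40,0.16],[-1,16,64,40,0.24],[-1,22,88,40,0.32],[-1,28,112,40,0.4],[-1,34,136,40,0.48],[-1,40,160,40,0.55],[-1,46,184,40,0.61],[-1,52,208,40,0.65],[-1,57,230,40,0.68],[-1,61,248,35,0.69],[-1,64,261,30,0.69],[-1,65,268,27,0.69],[-1,65,270,27,0.69],[-1,65,270,27,0.69],[-1,65,270,27,0.69]]]'

```text
t: 21.95
eef_pos: [0.5801, -0.033, 0.2565]
orientation: [[-0.972, -0.235, 0.006], [-0.235, 0.972, -0.001], [-0.006, -0.002, -1.0]]
wrist_force: [-0.1, -1.0, -2.1]
finger_gap: 0.0626
```

Run:
```python
from st import *
snap('w',dict(scene=(290,130,350,220)))
s=sensors.sense()
p=np.load('w_scene.npz')['p'][150:210,290:345,::-1]
f=10;J=cv2.convertScaleAbs(cv2.resize(p,None,fx=f,fy=f,interpolation=cv2.INTER_CUBIC),alpha=1.8,beta=-20)
R=s['orientation'];mid=s['eef_pos']+R[:,2]*.1194
for sg in(1,-1):
  for dx,w,dz in((.005,.013,0),(-.005,.013,0),(.009,.016,-.013),(-.009,.016,-.013)):
    X=mid+sg*w*R[:,1]+dx*R[:,0]+dz*R[:,2];u=(proj('scene',X)-[290,150]+.5)*f;cv2.circle(J,tuple(u.astype(int)),3,(0,0,255) if sg>0 else (0,255,255),-1)
cv2.imwrite('pics/w2.png',J)
```

```text
t 21.95 pos [ 0.5801 -0.033   0.2565] yaw 103.58 zax [ 0.0065 -0.0009 -1.    ] F [-0.1345 -1.0158 -2.115 ] gap 0.0626 j [  -4.3787   17.3579   84.8786   -0.0225   77.3897 -107.9516]
scene scale 6.444444444444445
```

View pics/w2.png

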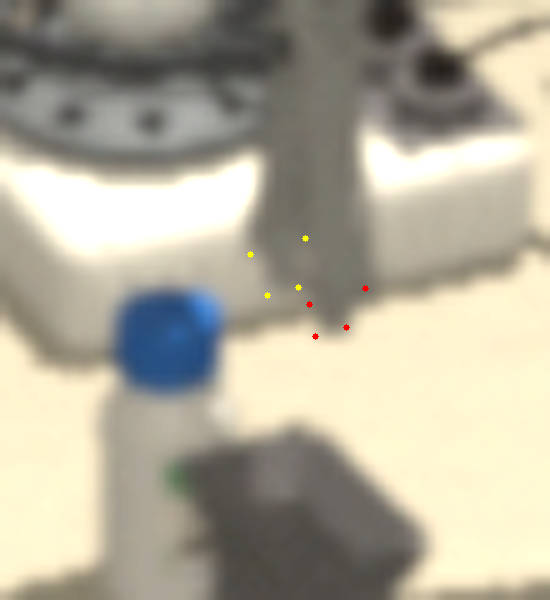

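View pics/w_scene.png

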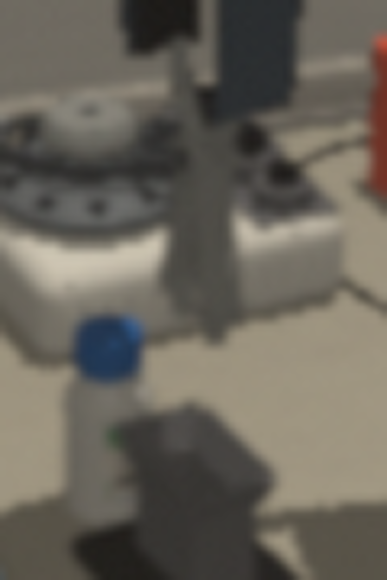

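>>> move_arm --increments '[[[-1,0,0,-15,0.001],[-1,0,0,-35,0.001],[-1,0,0,-52,0.001],[-1,0,0,-65,0.001],[-1,0,0,-77,0.001],[-1,0,0,-89,0.001],[-1,0,0,-101,0.001],[-1,0,0,-111,0.001],[-1,0,0,-118,0.001],[-1,0,0,-121,0.001],[-1,0,0,-123,0.001],[-1,0,0,-124,0.001],[-1,0,0,-124,0.001]]]'

```text
t: 23.3
eef_pos: [0.5803, -0.033, 0.1328]
orientation: [[-0.972, -0.236, 0.007], [-0.236, 0.972, -0.001], [-0.007, -0.003, -1.0]]
wrist_force: [0.7, 0.3, -0.8]
finger_gap: 0.0624
```

Run:
```python
from st import *
snap('x',dict(scene=(290,130,350,220)))
```

```text
t 23.3 pos [ 0.5803 -0.033   0.1328] yaw 103.64 zax [ 0.0072 -0.0008 -1.    ] F [ 0.6679  0.2637 -0.7951] gap 0.0624 j [  -4.3791   22.189    96.105    -0.0192   61.2933 -108.0072]
scene scale 6.444444444444445
```

View pics/x_scene.png

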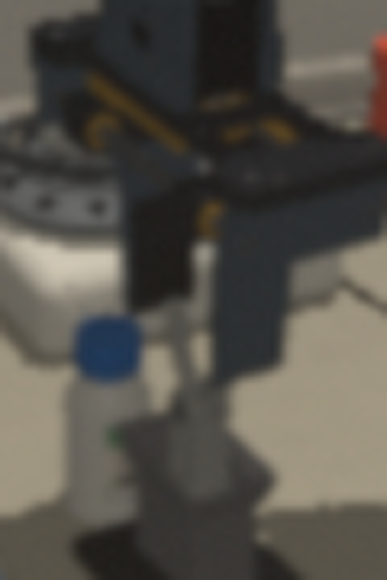

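Inserted. I'll go down 1 mm more, release by opening gradually, then rise.

>>> move_arm --increments '[[[-1,0,0,-1,0],[-1,0,0,-2,0],[0.4,0,0,-2,0],[0.5,0,0,-2,0],[0.7,0,0,-2,0],[1,0,0,-2,0],[1,0,0,-2,0],[1,0,0,10,0],[1,0,0,35,0],[1,0,0,70,0],[1,0,0,110,0],[1,0,0,150,0],[1,0,0,160,0]]]'

```text
t: 24.65
eef_pos: [0.5823, -0.0332, 0.2992]
orientation: [[-0.972, -0.236, 0.018], [-0.236, 0.972, -0.002], [-0.017, -0.006, -1.0]]
wrist_force: [0.1, 0.0, 0.2]
finger_gap: 0.0911
```

Run:
```python
from st import *
snap('y',dict(scene=(260,110,380,220)))
```

```text
t 24.65 pos [ 0.5823 -0.0332  0.2992] yaw 103.63 zax [ 0.0177 -0.0017 -0.9998] F [0.117  0.0288 0.2404] gap 0.0911 j [  -4.3799   16.2824   80.4015   -0.0181   82.296  -108.0132]
scene scale 5.2727272727272725
```

View pics/y_scene.png

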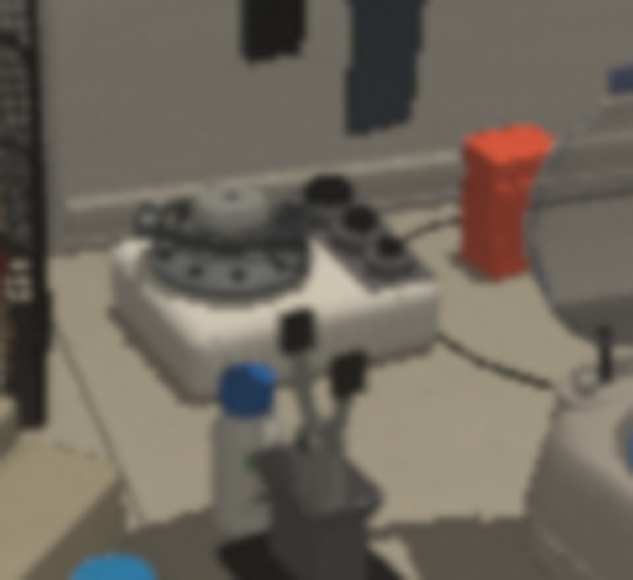

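The pliers are back upright in the stand, with the grips at (297,330) and (348,375). The clip sits on the spindle at (235,225). Next I'll check wall clearance and the key positions.

Run:
```python
from st import *
for n in('top','scene'):
    d=np.load(n+'0.npz')['d'];X=cloud(n,d)[d>0]
    k=(X[:,0]>.35)&(X[:,0]<.6)&(X[:,2]>.13)&(X[:,2]<.5)&(X[:,1]<-.2);Y=X[k];print(n,k.sum(),np.percentile(Y[:,1],[5,50,95,99.5]))
# key tops: dark disc centroids in scene y frame & top0
S=np.load('y_scene.npz')['p'];g=cv2.cvtColor(S,cv2.COLOR_RGB2GRAY)
T=cv2.cvtColor(np.load('top0.npz')['p'],cv2.COLOR_RGB2GRAY)
def cents(g,box,th):
    u0,v0,u1,v1=box;m=cv2.resize(g[v0:v1,u0:u1],None,fx=6,fy=6,interpolation=cv2.INTER_CUBIC)
    n,l,st_,c=cv2.connectedComponentsWithStats((m<th).astype(np.uint8));return [( (c[i]+.5)/6-.5+[u0,v0],st_[i,4]/36,st_[i,:4]/6) for i in range(1,n) if st_[i,4]>60]
for th in(40,50,60):
    print(th,'scene');[print(*x) for x in cents(g,(312,138,346,164),th)]
    print(th,'top');[print(*x) for x in cents(T,(402,220,446,243),th)]
```

```text
top 2892 [-0.5066 -0.4723 -0.4695 -0.4682]
scene 4463 [-2.0513 -0.4723 -0.4657 -0.4628]
40 scene
[321.842  145.9168] 25.555555555555557 [6.5    6.3333 7.5    4.1667]
[327.7881 151.1887] 12.527777777777779 [14.     12.      4.6667  3.5   ]
[333.3929 156.3602] 5.25 [20.5    17.6667  3.      2.3333]
40 top
[435.6724 227.6185] 43.416666666666664 [30.      4.5     8.      7.1667]
50 scene
[321.8453 146.0451] 35.361111111111114 [6.     5.8333 8.5    5.1667]
[327.7063 151.1675] 20.25 [13.5    11.5     5.6667  4.5   ]
[314.6223 150.5046] 5.583333333333333 [ 1.3333 11.6667  3.3333  2.8333]
[314.2761 155.5839] 8.86111111111111 [ 0.     16.8333  5.3333  2.3333]
[333.3898 156.434 ] 10.166666666666666 [20.     17.3333  4.      3.1667]
50 top
[435.5393 227.8964] 57.77777777777778 [29.6667  4.1667  8.8333  8.3333]
[422.9316 231.0004] 16.13888888888889 [18.6667  9.5     5.3333  4.1667]
60 scene
[320.2082 150.0994] 133.05555555555554 [ 0.      5.6667 19.5    14.5   ]
[333.3493 156.4822] 15.61111111111111 [19.5    16.8333  4.8333  4.1667]
[325.5102 156.2798] 5.444444444444445 [11.5    17.5     4.8333  2.3333]
60 top
[435.5201 227.9385] 66.72222222222223 [29.3333  3.8333  9.3333  9.1667]
[422.7771 231.4018] 27.47222222222222 [18.1667  9.      6.1667  5.8333]
```

>>> move_arm --increments '[[[-1,-5,-20,0,-0.14],[-1,-10,-50,0,-0.28],[-1,-15,-80,0,-0.42],[-1,-20,-110,0,-0.56],[-1,-30,-140,0,-0.7],[-1,-40,-170,0,-0.84],[-1,-55,-200,0,-0.98],[-1,-75,-225,0,-1.12],[-1,-95,-242,0,-1.26],[-1,-115,-252,-20,-1.4],[-1,-126,-255,-50,-1.54],[-1,-131,-255,-90,-1.65],[-1,-131,-255,-130,-1.653],[-1,-131,-255,-165,-1.653],[-1,-131,-255,-180,-1.653],[-1,-131,-255,-180,-1.653],[-1,-131,-255,-180,-1.653]]]' --grip_force 20

```text
t: 26.4
eef_pos: [0.451, -0.2881, 0.1183]
orientation: [[-0.155, 0.988, -0.004], [0.988, 0.155, -0.016], [-0.015, -0.006, -1.0]]
wrist_force: [0.8, -0.2, -0.5]
finger_gap: 0.0004
```

Run:
```python
from st import *
print(tri((411.4,234.9),(333.39,156.43)),tri((422.8,231.3),(327.75,151.18)),tri((435.53,227.9),(321.85,146.0)))
snap('z',dict(scene=(280,110,370,190)))
```

```text
(array([ 0.4515, -0.2885,  0.0681]), np.float64(0.0018149695742021332)) (array([ 0.4588, -0.3302,  0.0692]), np.float64(0.0006275514083105222)) (array([ 0.4655, -0.3774,  0.068 ]), np.float64(0.0003556684620959565))
t 26.4 pos [ 0.451  -0.2881  0.1183] yaw 8.92 zax [-0.0036 -0.0162 -0.9999] F [ 0.7841 -0.2196 -0.498 ] gap 0.0004 j [-33.2442  19.2273 103.2435  -1.0563  57.1968 -41.5988]
scene scale 7.25
```

View pics/z_scene.png

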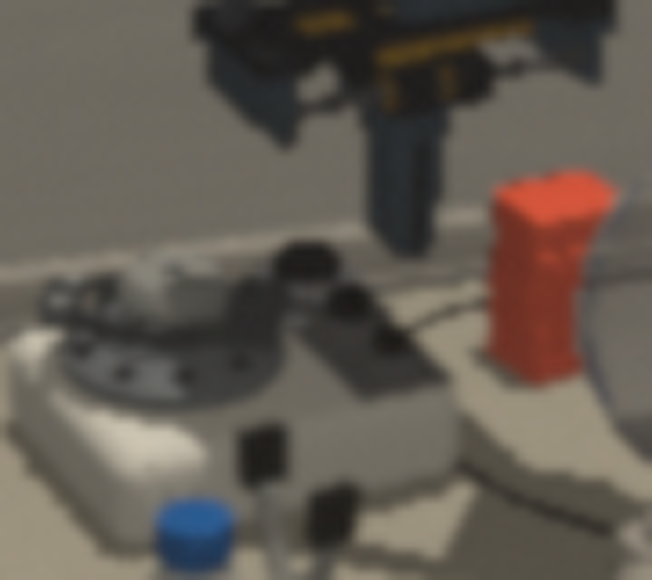

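>>> move_arm --increments '[[[-1,0,0,-15,0],[-1,0,0,-30,0],[-1,0,0,-42,0],[-1,0,0,-46,0],[-1,0,0,-50,0],[-1,0,0,-53,0],[-1,0,0,-55,0],[-1,0,0,-57,0],[-1,0,0,-57,0]]]'

```text
t: 27.35
eef_pos: [0.452, -0.2887, 0.0695]
orientation: [[-0.155, 0.988, 0.001], [0.988, 0.155, -0.019], [-0.019, -0.002, -1.0]]
wrist_force: [-11.1, 8.7, 47.0]
finger_gap: 0.0003
```

>>> move_arm --increments '[[[-1,0,0,4,0],[-1,0,0,12,0],[-1,0,0,25,0],[-1,0,0,40,0],[-1,0,0,45,0],[-1,0,0,45,0]]]'

```text
t: 27.95
eef_pos: [0.4525, -0.289, 0.1149]
orientation: [[-0.155, 0.988, 0.002], [0.988, 0.155, -0.02], [-0.02, -0.001, -1.0]]
wrist_force: [0.5, -0.2, -1.2]
finger_gap: 0.0004
```

Run:
```python
from st import *
snap('aa',dict(scene=(280,110,370,190)))
```

```text
t 27.95 pos [ 0.4525 -0.289   0.1149] yaw 8.92 zax [ 0.0022 -0.0202 -0.9998] F [ 0.4785 -0.1548 -1.227 ] gap 0.0004 j [-33.2371  19.3792 103.5854  -1.0805  56.2985 -41.5645]
scene scale 7.25
```

View pics/aa_scene.png

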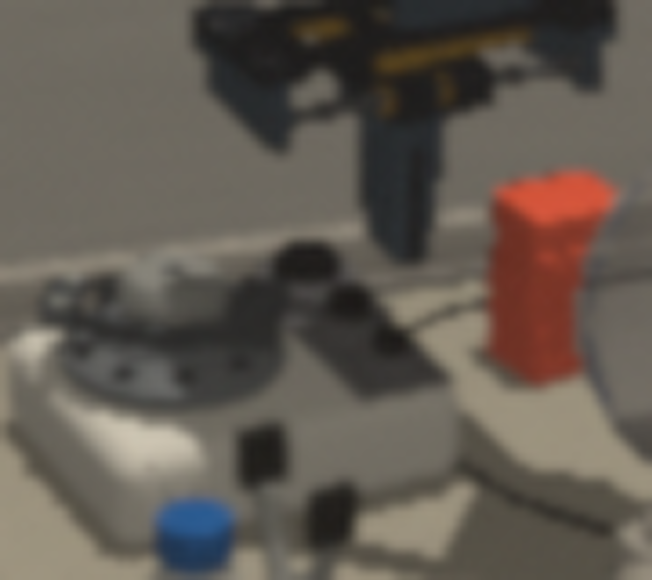

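Run:
```python
from st import *
import glob
for cam,files in(('top',['top0.npz']),('scene',['scene0.npz','a_scene.npz','y_scene.npz','aa_scene.npz','z_scene.npz'])):
  Xs=[]
  for fn in files:
    d=np.load(fn)['d'];C=cloud(cam,d);Xs.append(C[d>0])
  X=np.concatenate(Xs)
  for nm,c in(('s',(.4505,-.2865)),('m',(.4575,-.328)),('l',(.4642,-.3755))):
    r=np.hypot(X[:,0]-c[0],X[:,1]-c[1])
    out=[]
    for a,b in((0,6),(6,10),(10,14),(14,18),(18,22)):
        k=(r>=a/1e3)&(r<b/1e3)&(X[:,2]>.03)&(X[:,2]<.1);out.append((k.sum(),np.median(X[k,2]).round(4) if k.sum() else 0))
    print(cam,nm,out)
```

```text
top s [(np.int64(10), np.float64(0.0768)), (np.int64(15), np.float64(0.0716)), (np.int64(22), np.float64(0.0661)), (np.int64(33), np.float64(0.0633)), (np.int64(39), np.float64(0.0542))]
top m [(np.int64(12), np.float64(0.0779)), (np.int64(11), np.float64(0.0758)), (np.int64(26), np.float64(0.0741)), (np.int64(34), np.float64(0.066)), (np.int64(40), np.float64(0.0619))]
top l [(np.int64(11), np.float64(0.0756)), (np.int64(14), np.float64(0.0752)), (np.int64(25), np.float64(0.0774)), (np.int64(35), np.float64(0.0745)), (np.int64(37), np.float64(0.0657))]
scene s [(np.int64(20), np.float64(0.0746)), (np.int64(47), np.float64(0.0703)), (np.int64(107), np.float64(0.0653)), (np.int64(120), np.float64(0.0598)), (np.int64(168), np.float64(0.054))]
scene m [(np.int64(22), np.float64(0.0754)), (np.int64(63), np.float64(0.0732)), (np.int64(75), np.float64(0.0705)), (np.int64(92), np.float64(0.065)), (np.int64(89), np.float64(0.0616))]
scene l [(np.int64(23), np.float64(0.0746)), (np.int64(34), np.float64(0.0755)), (np.int64(60), np.float64(0.0739)), (np.int64(104), np.float64(0.0717)), (np.int64(94), np.float64(0.0686))]
```

Depth puts the key tops at about 0.076 m and the rings at about 0.065 m. The stop at 0.0695 m therefore means the small key reached its end. I'll press the large key more gently.

>>> move_arm --increments '[[[-1,4,-25,0,0],[-1,8,-55,0,0],[-1,12,-80,0,0],[-1,12,-85,0,0],[-1,12,-85,-10,0],[-1,12,-85,-25,0],[-1,12,-85,-32,0],[-1,12,-85,-32,0],[-1,12,-85,-32,0]]]'

```text
t: 28.9
eef_pos: [0.464, -0.373, 0.0822]
orientation: [[-0.156, 0.988, 0.001], [0.988, 0.156, -0.019], [-0.019, -0.002, -1.0]]
wrist_force: [-1.1, -0.3, -0.6]
finger_gap: 0.0005
```

>>> move_arm --increments '[[[-1,0,0,-3,0],[-1,0,0,-6,0],[-1,0,0,-9,0],[-1,0,0,-12,0],[-1,0,0,-14,0],[-1,0,0,-14,0],[-1,0,0,-14,0]]]'

```text
t: 29.6
eef_pos: [0.4643, -0.3731, 0.0702]
orientation: [[-0.155, 0.988, 0.002], [0.988, 0.155, -0.02], [-0.02, -0.001, -1.0]]
wrist_force: [-1.8, 2.9, 12.5]
finger_gap: 0.0005
```

>>> move_arm --increments '[[[-1,0,0,-2,0],[-1,0,0,-4,0],[-1,0,0,-4,0]]]'

```text
t: 29.9
eef_pos: [0.4644, -0.3731, 0.07]
orientation: [[-0.155, 0.988, 0.003], [0.988, 0.155, -0.02], [-0.021, -0.0, -1.0]]
wrist_force: [-5.8, 5.0, 23.1]
finger_gap: 0.0003
```

>>> move_arm --increments '[[[-1,0,0,4,0],[-1,0,0,12,0],[-1,0,0,30,0],[-1,0,0,60,0],[-1,0,0,100,0],[-1,0,0,145,0],[-1,0,0,190,0],[-1,0,20,220,0],[-1,-20,60,230,0],[-1,-60,105,230,0],[-1,-100,150,230,0],[-1,-140,195,230,0],[-1,-150,240,230,0],[-1,-150,290,230,0],[-1,-150,340,230,0],[-1,-150,385,230,0],[-1,-150,430,230,0],[-1,-150,480,230,0],[-1,-150,520,230,0],[-1,-150,520,230,0]]]'

```text
t: 31.9
eef_pos: [0.3137, 0.152, 0.2997]
orientation: [[-0.165, 0.986, 0.003], [0.986, 0.165, -0.018], [-0.019, -0.0, -1.0]]
wrist_force: [0.1, -1.0, -0.3]
finger_gap: 0.0005
```

Run:
```python
from st import *
snap('zz',dict(scene=(270,110,370,200),top=(310,170,450,260)))
```

```text
t 31.9 pos [0.3137 0.152  0.2997] yaw 9.5 zax [ 0.0026 -0.0184 -0.9998] F [ 0.0842 -1.0235 -0.3497] gap 0.0005 j [ 24.9427  -5.4992 105.0606  -1.0342  80.7477  15.6159]
scene scale 6.444444444444445
top scale 5.571428571428571
```

View pics/zz_scene.png

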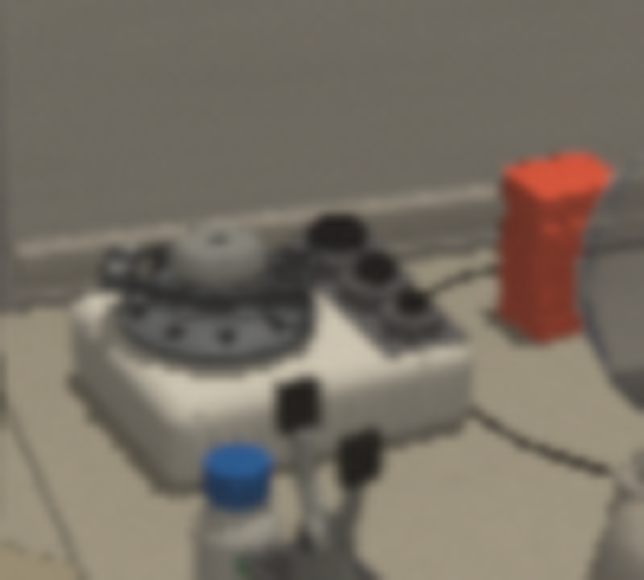

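View pics/zz_top.png

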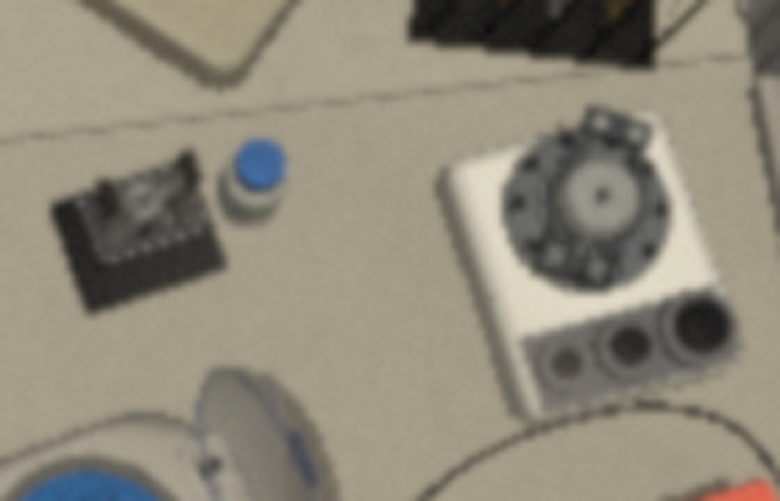

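The top view shows the clip shut around the spindle, with its ears at (550,255) and (600,268) and its tail at (617,128). I'll check numerically and look for objects that moved.

Run:
```python
from st import *
f=5.5714
B=lambda q:np.array(q)/f-.4+[310,170]
e1,e2=pl('top',*B((551,254)),.09),pl('top',*B((600,268)),.09);h1,h2=pl('top',*B((601,120)),.088),pl('top',*B((636,134)),.088)
print('ears',e1,e2,np.linalg.norm(e1-e2),'hinges',h1,h2);em,hm=(e1+e2)/2,(h1+h2)/2;ex=(em-hm)/np.linalg.norm(em-hm);print('clip origin',em-.041*ex,'len',np.linalg.norm(em-hm))
z=np.load('zz_top.npz');C=cloud('top',z['d'])
X=C[z['d']>0]
for c in(em,hm):
    k=np.hypot(*(X[:,:2]-c[:2]).T)<.012;print('z',np.percentile(X[k,2],[10,50,90]))
a=cv2.cvtColor(np.load('top0.npz')['p'],cv2.COLOR_RGB2GRAY).astype(int);b=cv2.cvtColor(z['p'],cv2.COLOR_RGB2GRAY).astype(int)
D=np.abs(a-b)>25;n,l,s,c=cv2.connectedComponentsWithStats(D.astype(np.uint8))
for i in range(1,n):
    if s[i,4]>6:print('chg',s[i],c[i])
cv2.imwrite('pics/full.png',z['p'][130:330,170:450,::-1].repeat(2,0).repeat(2,1))
```

```text
ears [ 0.5178 -0.2845  0.09  ] [ 0.5053 -0.3136  0.09  ] 0.03167259095719477 hinges [ 0.6011 -0.3321  0.088 ] [ 0.5893 -0.3527  0.088 ]
clip origin [ 0.548  -0.3179  0.0891] len 0.09414781547414104
z [0.0643 0.0763 0.094 ]
z [0.0716 0.0869 0.0909]
chg [413 189  15  12  88] [420.7727 193.0682]
chg [406 196  13  26  81] [410.8148 212.3333]
chg [417 211   7   7  18] [419.5    214.1111]
chg [249 221  23  33 293] [260.2935 237.3652]
chg [   81   250   273   150 14813] [237.5413 345.6539]
chg [298 265  19  32 222] [306.0856 281.0766]
chg [264 272   4   4  14] [265.7143 273.5   ]
chg [269 292   3   3   8] [270.125 292.875]
chg [ 90 329  26  32 315] [101.4698 345.3714]
chg [115 330   3   4  10] [116.  331.5]
chg [ 98 334   6   3  11] [100.0909 335.1818]
chg [118 341  20   7  23] [127.6522 344.1739]
chg [286 345  10  17  27] [290.963 354.037]
chg [365 351   4   6  13] [366.3846 353.3077]
chg [316 353  31  47 537] [328.9385 378.6518]
chg [369 360   6   7  17] [371.9412 362.5294]
chg [353 362  18   6  42] [360.1905 364.7857]
chg [360 371  25  29 242] [375.4545 383.8554]
chg [366 370   4   4  10] [367.5 371.5]
chg [333 372  38  28 794] [350.3123 387.6574]
chg [309 397   4   3   8] [310.5  398.25]
```

View pics/full.png

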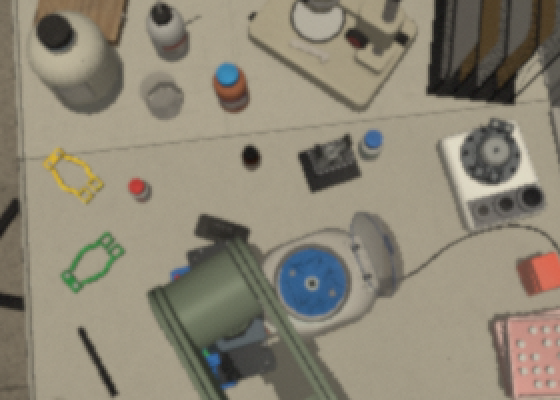

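```bash
python3 -c "
from cell import ctrl,sensors
print(ctrl.close_job(),sensors.sense()['t'])"
```

```text
the job is handed in; nothing more can be done
the job is handed in; nothing more can be done
```

The job is done and handed in. The last arm move ended at about 31.9 s, with the arm clear of everything.

**Clip:** I spread it with the pliers, lowered it over the spindle onto the hub, and let it close. The last top view puts the clip's centre at (0.548, -0.318), within about 1 mm of the spindle axis. The tail's top reads about 0.087 m, which fits a clip lying on the hub. The ears look shut at 32 mm apart against a nominal 28 mm, but the pixels there are about 3.5 mm.

**Pliers:** They stand upright in their stand and are released.

**Keys:** I pressed the smallest key, let it up, then pressed the largest and let it up. I judged both presses by force and height, since the key travel could not be read directly. The fingers stopped hard at 0.070 m, about 6 mm below the key tops at about 0.076 m. I kept clear of the middle key.

**What went less well:**
- **First lift:** The clip's tail drooped because the pin shoulders were not seated on the ears. I moved the clip about 12 mm away from the adapter, set it down flat, seated the shoulders and spread it again. It then hung level.
- **Key height:** My first estimate of the key height from the two camera views, 0.068 m, was too low. The fingertips therefore pressed the small key with about 47 N. Only the fingertips appeared to be in contact, not the gripper's body, and the large key took at most 23 N.

**Other objects:** Comparing the first and last top views showed no change at the bottles, the vial, the beaker or the adapter.

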